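Refit the scrub dial on the console

ROBOT

A 6-joint arm with a two-finger parallel gripper is mounted at the origin on the work surface. World frame = base frame: x ahead of the robot, y to its left, z up, the work surface at z = 0. Lengths are in m, angles in rad, forces in N, time in s.
With the tool pointing down it reaches from about 0.25 to 0.775 m from the base axis. Payload 4 kg.
Tool frame: the origin (TCP) lies at the very end of the fingers, on their centre line; the grasp point (between the pads) lies 19 mm behind it (manip.grip_point_offset is the distance from the TCP to the grasp point, in m); z points along the fingers, x is the direction in which the jaws open and shut, and the axes are right-handed (so a half turn about z gives the same grasp; the last joint's range is limited). The gripper opens to 85 mm and grips with 20 to 120 N. Pads are 22 mm wide; open, the fingers measure 114 mm over their backs; the gripper's body (76 mm by 85 mm) begins 54 mm behind the grasp point. The pads swing forward as they close: fully open they stand 13 mm farther back than shut.
Start: joints at [-1.345, 0.087, 1.371, -0, 1.684, -0.103], TCP at [0.178, -0.521, 0.231] pointing down, gripper open.
Joint ranges: [-3.1, 3.1], [-0.76, 2.03], [0.27, 2.55], [-1.08, 4.22], [0.17, 2.65], [-2.57, 2.57]. Speed limits (rad/s): [2.79, 2.79, 3.14, 3.14, 3.14, 3.14].

INTERFACE

Orientations are given as a unit quaternion [w, x, y, z].
In Python, from station import get_state, camera, camera_model, ticket, regions_of, mark_of, manip gives the robot as it stands.
- The arm moves only by the tool send_rows, never from a script. Its argument "increments" is a list that holds one entry, the list of rows, each a list of 7 numbers: the finger opening in mm, from 0 to 85.4, then the shift along the tool's x, y, z in units of 75 cm (1.0 is 75 cm), then the turn, a rotation vector about the tool's x, y, z in units of pi rad (1.0 is pi rad). In form: [[[grip, x, y, z, wx, wy, wz], ...]]. A call has 1 to 5 rows; each row is the pose to reach, as a shift and turn from the pose commanded when the call began, along the tool's axes at that moment, turning the shorter way round; what a row does not reach only later rows make up. A row lasts 1/10 s, in which the tool goes at most 50 mm and 8.59 degrees, less where a joint would pass 70% of its speed; a pose out of reach is approached as far as the arm can. A call with a number of a shift or a turn outside -1 to 1 is refused whole. A call with a gripper value outside its range is refused whole. The fingers move at their own pace and stop on an object; "newtons" is the grip in N (left out, the last holds). Time passes only in rows, so rows that repeat a pose let the fingers close. It gives the time, the measured TCP pose, the force and the opening at its end, in the units of the state.
- get_state(): the state, without advancing time (a new reading comes with each control period).
- camera(name): name is "side" or "top" or "wrist"; returns the picture (384x512x3 uint8, red, green, blue); there is no depth.
- camera_model(name): a dict with "fx", "fy", "cx", "cy" (pixels), "cam_to_world" (4x4, takes a point from camera to world coordinates). Camera axes: x right, y down, z forward; pixel columns grow to the right and rows downward; lengths in m; the calibration is good to about 2 mm. A picture is of the moment at which its call begins: read the wrist's pose just before it. camera_model takes no time and is no camera call; for the wrist camera it gives the pose at the moment of the call.
- ticket.hand_in(): hands the job in, once; it reports no verdict.
Trained networks look in the newest picture that a camera, given by its name, has taken for a name from the list of things; names that differ only in an ending like _2 or _b are one class to them, and where a whole thing is asked for, a point or a joint stands for the part that bears it (a point fixed in the world has none). Each returns a list of dicts, best first, with "conf" (0 to 1); they miss things now and then, are a little off and sometimes report something else, mostly with a low value. They report only what shows in the picture. A call takes as long as a camera call.
- regions_of(camera, query): "pixels" (384x512 bool, what is visible of it) and "extent" ([left, top, right, bottom] in pixels, round what is visible of it).
- mark_of(camera, query): "location" ([column, row] in pixels: a listed point, or the origin of a listed thing).
The state is a dict: "time": time; "joints": joint angles; "joint_velocities": joint speeds; "joint_efforts": joint torques, N m; "ee_pos": TCP position; "orientation": TCP orientation; "ft_force": force on the tool from outside, world axes, zero at the start; "moment": the same for the moment, N m; "grip_width": finger opening in m.
Only numpy, scipy, OpenCV 4.12 (cv2) and the standard library are available. Lean on these libraries where they do the work, as an engineer would, in place of code of your own. Each camera call takes 0.05 s, during which the arm holds its last target.

TASK

Refit the scrub dial on the mixing console: first slip the wide plastic washer, then the smaller steel washer on top of it, over the bare spindle so that both lie flat on its mounting plate. Then take the spindle between the fingers, feel for its flat and turn it until the flat faces straight to the front edge of the panel, where the arm rest is. Last, slide the dial down onto the washers with its set screw (in the rim, under the finger dimple) over that flat, and finish while still gripping the dial and pressing it lightly down, ready for the screw to be tightened; leave everything else where it lies.

Things in the scene. Friction and masses are not known exactly. Their poses are not given: they have to be found in the camera images.
- panel: fixed slate-blue console panel, 290 (x) x 400 (y) x 45 mm. Origin: centre of its underside, on the desk, z up; its -x points to its front edge with the black arm rest (towards the robot, give or take its yaw). Spindle's aluminium mounting plate: 58 mm across, 4 mm high, top 49 mm above the desk, centre at x -50, y -85 mm; around it the panel is bare out to 60 mm from the spindle's axis
- spindle: upright steel spindle, 12 mm thick, standing 30 mm above its plate. Origin on its axis at the plate's top face, z up; its +x points straight out of the flat. Lowest 8 mm round; above that one flat 2.5 mm deep: 9.5 mm across the flat, 12 mm elsewhere. Turns endlessly about z with a light drag (0.03 N m) and stays where left; starts 0.7 to 2.5 rad from facing front, to be turned counterclockwise the short way
- spindle_flat (a point): centre of the flat on the spindle, 3.5 mm from the axis, 19 mm above the plate
- slip_washer: loose white plastic washer, 42 mm outside, 14 mm hole, 5 mm thick, 12 g, lying flat on the mat. Origin: centre of its underside
- steel_washer: loose steel washer, 32 mm outside, 14 mm hole, 5 mm thick, 24 g, lying flat on the mat. Origin: centre of its underside
- dial: loose aluminium scrub dial, 50 mm across, 24 mm high, about 110 g, right way up on the mat. Through bore 14 mm, flared at the bottom; recess 30 mm wide, 7 mm deep in the top. Origin: centre of its underside, z up. Its +x points out through the set screw; a dark round finger dimple on the top face lies on the same side. In place, its underside is 10 mm above the plate
- dial_screw (a point): outer end of the set screw in the dial's rim, 25 mm from the axis, 9 mm above the underside; the screw is backed out and does not reach into the bore
- mat: fixed grey service mat 300 x 260 x 3 mm on the desk, right of the panel; the loose parts lie on it. Origin: centre of its underside
- trim_cap: bystander: aluminium cap without a hole, 29 mm across, 4.5 mm thick, on the mat. Origin: centre of underside
- hex_key: bystander: black L-shaped hex key, 89 x 26 x 4 mm, near the mat's front edge. Origin: on its long leg near the middle
- earphone: bystander: small translucent earphone shell, about 35 x 23 x 14 mm, on the panel. Origin: centre of underside
- spare_fader_cap: bystander: black fader cap 24 x 13 x 11 mm lying on the panel. Origin: centre of underside
- earphone_case: bystander: round black case, 76 mm across, 31 mm high, on the desk. Origin: centre of underside
- screwdriver: bystander: screwdriver 170 mm long lying on the desk beyond the mat
- brush: bystander: cleaning brush 150 mm long lying on the desk right of the mat
- mug: bystander: white mug, 82 mm across, 92 mm high, on the desk left of the panel. Origin: centre of underside

How it is judged:
On the way, in this order (a step that is already met when the one before it is completed fails the run):
1. the wide plastic washer lies flat on the mounting plate round the spindle, the steel washer flat on top of it, both let go (horizontal distance between each of slip_washer, steel_washer and spindle below 0.003 m and z of slip_washer in the frame of spindle below 0.002 m and angle between each of slip_washer, steel_washer's own z axis and vertical below 0.1 rad and z of steel_washer in the frame of spindle between 0.003 and 0.007 m and contact force between the fingers and steel_washer below 0.2 N and contact force between the fingers and slip_washer below 0.2 N), for 0.1 s.
2. the fingers, holding the spindle, have turned its flat to face the panel's front edge within 0.2 rad, the dial still off it (angle between the x axis of spindle and the x axis of panel, either way round below 0.2 rad and x of spindle_flat in the frame of panel below -0.052 m and contact force between the fingers and spindle above 1 N and horizontal distance between dial and spindle above 0.04 m), for 0.1 s.
At the end, for the whole second after the job is handed in: Both washers lie flat on the plate round the spindle (3 mm), plastic below steel; flat to the front within 0.25 rad; dial upright on them, underside 10 mm above the plate (2 mm), set screw over the flat within 0.25 rad; fingers grip it and press it on the washers with 3 to 40 N, at rest (horizontal distance between each of slip_washer, steel_washer, dial and spindle below 0.003 m and z of slip_washer in the frame of spindle below 0.002 m and angle between each of slip_washer, steel_washer's own z axis and vertical below 0.1 rad and z of steel_washer in the frame of spindle between 0.003 and 0.007 m and angle between the x axis of spindle and the x axis of panel, either way round below 0.25 rad and x of spindle_flat in the frame of panel below -0.052 m and z of dial in the frame of spindle between 0.008 and 0.012 m and angle between dial's own z axis and vertical below 0.08 rad and angle between the x axis of dial and the x axis of spindle, either way round below 0.25 rad and x of dial_screw in the frame of spindle above 0.015 m and contact force between the fingers and dial above 3 N and contact force between dial and steel_washer between 3 and 40 N and linear speed of dial below 0.02 m/s); the arm keeps its last pose, push and grip.
It fails at once if a bystander (trim cap, hex key, earphone, fader cap, case, screwdriver, brush or mug) is moved more than 25 mm (distance of any of trim_cap, hex_key, earphone, spare_fader_cap, earphone_case, screwdriver, brush, mug from where it was at the start of the episode above 0.025 m).
It also fails if it takes over 72 s, if anything falls off the work surface, if the arm or the gripper's body presses on something with over 40 N, if the wrist force passes 120 N, or if a joint passes its speed limit or range.

## Working session

There is one attempt and no reset: what is moved stays moved. The work goes in short steps, Python scripts to look and compute and a tool call to move; the robot and the scene stay as the last step left them, time stands still between calls to the robot, and variables do not carry over. Pictures are saved under pics/ and viewed, and the job is handed in when it is done.

Besides the shell and the picture viewer there is one more tool, called after ">>>" as name([rows], argument=value, ...), one row to a line, values as JSON. send_rows: Moves the arm, as the interface text tells. Its arguments: {"type":"object","properties":{"increments":{"type":"array"},"newtons":{"type":"number"}},"required":["increments"]}

```bash
ls -la; mkdir -p pics; cat > h.py <<'E'
import numpy as np, cv2
from scipy.spatial.transform import Rotation as R
from station import get_state, camera, camera_model, ticket, regions_of, mark_of, manip
def shot(name,fn):
    m=camera_model(name); im=camera(name); cv2.imwrite('pics/'+fn+'.png',cv2.cvtColor(im,cv2.COLOR_RGB2BGR)); return im,m
def pix2w(m,uv,z):
    T=np.array(m['cam_to_world']); d=T[:3,:3]@np.array([(uv[0]-m['cx'])/m['fx'],(uv[1]-m['cy'])/m['fy'],1.]); o=T[:3,3]
    return o+d*(z-o[2])/d[2]
def w2pix(m,p):
    T=np.array(m['cam_to_world']); c=T[:3,:3].T@(np.array(p)-T[:3,3]); return np.array([m['fx']*c[0]/c[2]+m['cx'],m['fy']*c[1]/c[2]+m['cy']])
E
python3 - <<'E'
from h import *
print(get_state(), manip.grip_point_offset, [a for a in dir(manip) if a[0]!='_'])
for n in ['top','side','wrist']:
    im,m=shot(n,n+'0'); print(n,{k:np.round(v,4).tolist() for k,v in m.items()})
E
```

```text
total 12
drwxr-xr-x  3 agent agent 4096 Dec  7 13:50 .
drwxr-xr-x 23 root  root  4096 Dec  7 13:50 ..
drwxr-xr-x  2 agent agent 4096 Dec  7 13:50 pics
{'time': 0.0, 'joints': array([-1.34512296e+00,  8.79794729e-02,  1.37226758e+00, -5.13206186e-05,
        1.68362155e+00, -1.03132883e-01]), 'joint_velocities': array([ 3.80980617e-04,  4.29580929e-04, -5.16521383e-05, -1.22533600e-05,
       -2.11595580e-03,  1.15692925e-03]), 'joint_efforts': array([-2.57515378e-03, -3.51864374e+01, -3.13278329e+01, -4.73757336e-04,
        1.08731628e-02, -1.95112074e-05]), 'ee_pos': array([ 0.17745096, -0.52005099,  0.23011901]), 'orientation': array([-7.34788437e-04,  8.13297710e-01, -5.81846663e-01, -8.69327002e-04]), 'ft_force': array([-0.0906767 , -0.45610026,  0.05020299]), 'moment': array([-0.0084409 , -0.01127196, -0.00140092]), 'grip_width': 0.08513915053698554} 0.0187 ['PlanningError', 'grip_point_offset']
top {'fx': 493.317, 'fy': 493.317, 'cx': 251.3125, 'cy': 191.5584, 'cam_to_world': [[0.0892, -0.9754, 0.2014, 0.2512], [-0.996, -0.0874, 0.0179, 0.0124], [0.0002, -0.2022, -0.9793, 1.6076], [0.0, 0.0, 0.0, 1.0]]}
side {'fx': 460.9794, 'fy': 460.9794, 'cx': 249.7422, 'cy': 194.5865, 'cam_to_world': [[0.9839, -0.1142, 0.1376, 0.3444], [-0.1788, -0.6258, 0.7592, -1.0654], [-0.0006, -0.7715, -0.6362, 1.0194], [0.0, 0.0, 0.0, 1.0]]}
wrist {'fx': 269.4696, 'fy': 269.4696, 'cx': 254.0631, 'cy': 193.2797, 'cam_to_world': [[0.3231, -0.9086, -0.2646, 0.2459], [-0.9464, -0.3109, -0.0878, -0.496], [-0.0025, 0.2788, -0.9603, 0.3716], [0.0, 0.0, 0.0, 1.0]]}
```

View pics/top0.png

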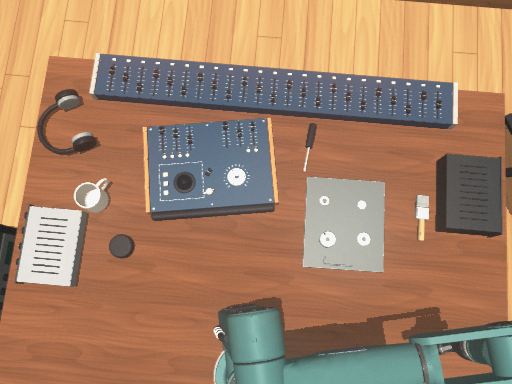

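View pics/side0.png

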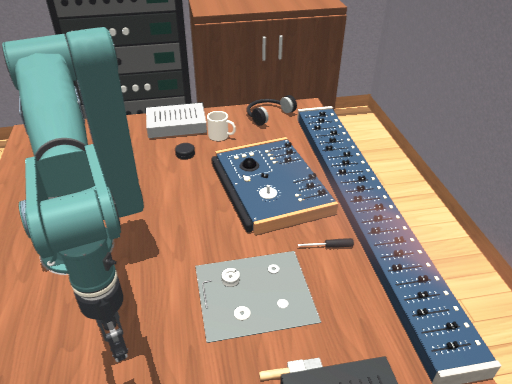

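View pics/wrist0.png

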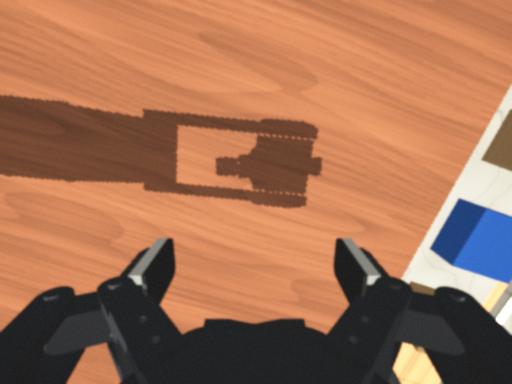

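```bash
python3 - <<'E'
from h import *
Z={'panel':0,'spindle':.049,'spindle_flat':.068,'slip_washer':.003,'steel_washer':.003,'dial':.003,'dial_screw':.012,'trim_cap':.003,'mat':0,'hex_key':.005}
for n in ['top','side']:
    im,m=shot(n,n+'1')
    for q in Z:
        for r in mark_of(n,q)[:2]:
            print(n,q,round(r['conf'],2),np.round(r['location'],1),np.round(pix2w(m,r['location'],Z[q]),4))
    c=cv2.cvtColor(im,cv2.COLOR_RGB2BGR)
    c=c[110:280,130:400] if n=='top' else c[120:350,180:350]
    cv2.imwrite(f'pics/{n}_zoom.png',cv2.resize(c,None,fx=2.9 if n=='top' else 2.6,fy=2.9 if n=='top' else 2.6,interpolation=cv2.INTER_CUBIC))
print(get_state()['time'])
E
```

```text
top panel 0.56 [209.9 165.3] [0.6593 0.1885 0.    ]
top spindle 0.24 [327.4 239.8] [ 0.4381 -0.2128  0.049 ]
top spindle_flat 0.51 [421.8 215.3] [ 0.5397 -0.5022  0.068 ]
top slip_washer 0.48 [364.9 236.9] [ 0.464  -0.3406  0.003 ]
top steel_washer 0.56 [323.  200.7] [ 0.5717 -0.1974  0.003 ]
top dial 0.73 [329.1 240.9] [ 0.4405 -0.2251  0.003 ]
top dial_screw 0.55 [320.5 232.3] [ 0.4649 -0.1944  0.012 ]
top trim_cap 0.61 [324.4 196.8] [ 0.5852 -0.2012  0.003 ]
top trim_cap 0.52 [320.6 232.9] [ 0.4642 -0.196   0.003 ]
top mat 0.87 [345.1 222.9] [ 0.5047 -0.2745  0.    ]
top mat 0.42 [206.3 185.9] [0.5876 0.1929 0.    ]
top hex_key 0.41 [337.2 267.1] [ 0.3584 -0.2556  0.005 ]
side panel 0.75 [271.9 186.9] [0.6498 0.1791 0.    ]
side spindle 0.36 [266.6 194.4] [0.6093 0.0835 0.049 ]
side spindle_flat 0.48 [265.8 188.3] [0.6081 0.0924 0.068 ]
side spindle_flat 0.28 [243.6 311.1] [ 0.4538 -0.3748  0.068 ]
side slip_washer 0.49 [241.2 310.3] [ 0.4554 -0.324   0.003 ]
side steel_washer 0.37 [271.5 266.1] [ 0.568  -0.1865  0.003 ]
side dial 0.8 [226.5 281.4] [ 0.4308 -0.2196  0.003 ]
side dial_screw 0.66 [237.8 273.7] [ 0.4656 -0.2051  0.012 ]
side trim_cap 0.46 [278.4 302.7] [ 0.5583 -0.3176  0.003 ]
side mat 0.87 [254.4 295.6] [ 0.4994 -0.2803  0.    ]
side hex_key 0.42 [207.2 292.6] [ 0.3729 -0.2508  0.005 ]
side hex_key 0.21 [267.9 184.3] [0.6375 0.19   0.005 ]
1.25
```

View pics/top_zoom.png

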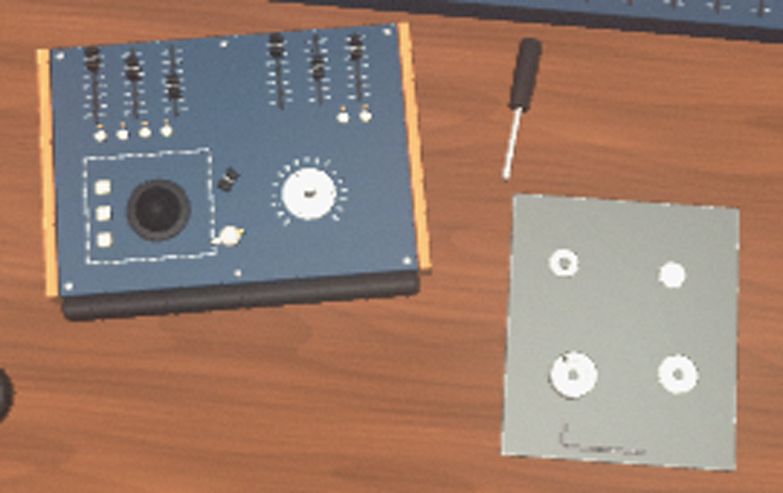

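View pics/side_zoom.png

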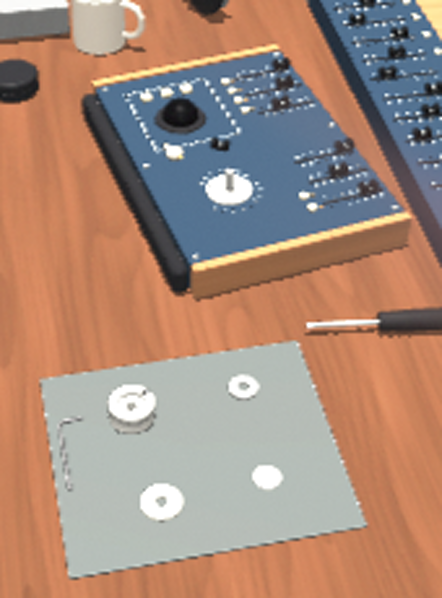

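```bash
cat >> h.py <<'E'
def st():
    s=get_state(); q=s['orientation']; r=R.from_quat([q[1],q[2],q[3],q[0]]); x=r.as_matrix()[:,0]
    return s,r,np.arctan2(x[1],x[0])
def info():
    s,r,y=st(); z=r.as_matrix()[:,2]
    print('t %.2f pos %s yaw %.4f tilt %s w %.2fmm F %s M %s j %s'%(s['time'],np.round(s['ee_pos'],4),y,np.round(z[:2],4),s['grip_width']*1e3,np.round(s['ft_force'],2),np.round(s['moment'],2),np.round(s['joints'],3)))
def plan(xyz,yaw):
    """shift/turn numbers from measured pose"""
    s,r,y=st()
    d=r.inv().apply(np.array(xyz)-s['ee_pos'])/.75
    t=R.from_matrix(np.array([[np.cos(yaw),np.sin(yaw),0],[np.sin(yaw),-np.cos(yaw),0],[0,0,-1]]).T)
    w=(r.inv()*t).as_rotvec()/np.pi
    print('PLAN',np.round(d,5).tolist(),np.round(w,5).tolist(),'dist mm',round(np.linalg.norm(d)*750,1),'deg',np.round(w*180,1))
E
python3 - <<'E'
from h import *
info(); plan([.50,-.27,.15],-1.243)
E
```

```text
t 1.25 pos [ 0.1776 -0.5206  0.2313] yaw -1.2420 tilt [-0.     -0.0001] w 85.53mm F [-0.07  0.11 -0.16] M [-0.03 -0.02  0.  ] j [-1.345  0.087  1.371 -0.     1.684 -0.103]
PLAN [-0.17735, -0.51475, 0.10839] [2e-05, -2e-05, 0.00033] dist mm 416.3 deg [ 0.  -0.   0.1]
```

>>> send_rows([
  [[85,-0.177,-0.515,0.108,0,0,0],[85,-0.177,-0.515,0.108,0,0,0],[85,-0.177,-0.515,0.108,0,0,0],[85,-0.177,-0.515,0.108,0,0,0],[85,-0.177,-0.515,0.108,0,0,0]],
], newtons=30)

```text
time: 1.75
ee_pos: [0.3726, -0.369, 0.1826]
orientation: [0.0, 0.813, -0.582, 0.0]
ft_force: [-0.5, -0.9, 0.9]
grip_width: 0.0854
```

```bash
python3 - <<'E'
from h import *
info(); plan([.50,-.27,.15],-1.243)
E
```

```text
t 1.75 pos [ 0.3726 -0.369   0.1826] yaw -1.2424 tilt [ 0.0006 -0.0008] w 85.41mm F [-0.53 -0.86  0.9 ] M [ 0.01  0.   -0.01] j [-0.889  0.044  1.513 -0.     1.584  0.354]
PLAN [-0.07019, -0.2033, 0.04344] [-9e-05, -0.0003, 0.00018] dist mm 164.6 deg [-0.  -0.1  0. ]
```

>>> send_rows([
  [[85,-0.07,-0.203,0.043,0,0,0],[85,-0.07,-0.203,0.043,0,0,0],[85,-0.07,-0.203,0.043,0,0,0],[85,-0.07,-0.203,0.043,0,0,0],[85,-0.07,-0.203,0.043,0,0,0]],
])

```text
time: 2.25
ee_pos: [0.4994, -0.2697, 0.1495]
orientation: [0.0, 0.814, -0.58, -0.001]
ft_force: [-0.8, -0.9, -0.1]
grip_width: 0.085
```

```bash
python3 - <<'E'
from h import *
info()
im,m=shot('wrist','w1'); 
Z={'slip_washer':.003,'steel_washer':.003,'dial':.003,'dial_screw':.012,'trim_cap':.003}
for q in Z:
    for r in mark_of('wrist',q)[:2]:
        print(q,round(r['conf'],2),np.round(r['location'],1),np.round(pix2w(m,r['location'],Z[q]),4))
E
```

```text
t 2.25 pos [ 0.4994 -0.2697  0.1495] yaw -1.2383 tilt [-0.0015  0.0008] w 84.99mm F [-0.84 -0.92 -0.14] M [0.   0.02 0.05] j [-0.595  0.157  1.456 -0.     1.53   0.643]
slip_washer 0.59 [293.4 235.5] [ 0.4549 -0.3322  0.003 ]
steel_washer 0.57 [210.6  95.3] [ 0.5711 -0.1973  0.003 ]
dial 0.86 [188.6 214.2] [ 0.4405 -0.2098  0.003 ]
dial_screw 0.9 [185.5 194.6] [ 0.4652 -0.2018  0.012 ]
trim_cap 0.94 [321.3 138.4] [ 0.5682 -0.3192  0.003 ]
```

View pics/w1.png

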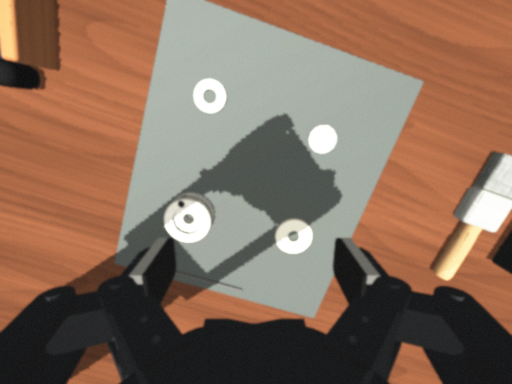

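```bash
cat >> h.py <<'E'
def blobs(im,lo=215,amin=150):
    g=(im.min(2)>lo).astype(np.uint8)
    cs,_=cv2.findContours(g,cv2.RETR_EXTERNAL,cv2.CHAIN_APPROX_NONE)
    return [(cv2.fitEllipse(c),cv2.contourArea(c)) for c in cs if cv2.contourArea(c)>amin]
E
python3 - <<'E'
from h import *
im=cv2.cvtColor(cv2.imread('pics/w1.png'),cv2.COLOR_BGR2RGB); m=camera_model('wrist')
for e,a in blobs(im): print(np.round(e[0],1),np.round(e[1],1),a, np.round(pix2w(m,e[0],.008),4))
info()
plan([.4555,-.3315,.05],-1.243)
E
```

```text
[296.3 241.1] [21.4 37.7] 505.5 [ 0.4488 -0.3401  0.008 ]
[189.6 223.5] [35.3 45.3] 1209.0 [ 0.4305 -0.2172  0.008 ]
[488.4 210.9] [35.7 44.4] 1168.5 [ 0.5526 -0.5307  0.008 ]
[502.6 178.6] [23.1 39.6] 496.0 [ 0.5898 -0.5248  0.008 ]
[322.3 138.8] [27. 29.] 614.5 [ 0.5663 -0.3234  0.008 ]
[209.2  95.4] [32.1 34.4] 866.5 [ 0.5695 -0.2004  0.008 ]
t 2.55 pos [ 0.4976 -0.2729  0.1511] yaw -1.2445 tilt [ 0.0007 -0.001 ] w 85.03mm F [ 0.26 -0.33 -0.25] M [ 0.02  0.01 -0.  ] j [-0.601  0.154  1.456 -0.     1.53   0.643]
PLAN [0.05591, 0.07829, 0.13488] [-0.0001, -0.00037, -0.00048] dist mm 124.3 deg [-0.  -0.1 -0.1]
```

```bash
python3 - <<'E'
from h import *
for i in range(3):
    info(); m=camera_model('wrist'); im,_=shot('wrist','w2')
    for e,a in blobs(im,165): print(np.round(e[0],1),np.round(e[1],1),a, np.round(pix2w(m,e[0],.008),4))
info()
E
```

```text
t 2.55 pos [ 0.4976 -0.2729  0.1511] yaw -1.2445 tilt [ 0.0007 -0.001 ] w 85.03mm F [ 0.26 -0.33 -0.25] M [ 0.02  0.01 -0.  ] j [-0.601  0.154  1.456 -0.     1.53   0.643]
[292.  234.3] [34.2 37.3] 995.0 [ 0.4553 -0.3322  0.008 ]
[185.5 219.4] [42.4 46.7] 1532.0 [ 0.4338 -0.2116  0.008 ]
[483.9 206.2] [ 34.4 127.9] 2630.0 [ 0.5557 -0.5229  0.008 ]
[233.9  92.6] [178.5 255. ] 25824.5 [ 0.5798 -0.2229  0.008 ]
t 2.60 pos [ 0.4977 -0.2727  0.1511] yaw -1.2443 tilt [ 0.0006 -0.0008] w 85.07mm F [-1.17  0.14 -0.01] M [ 0.02  0.04 -0.01] j [-0.601  0.154  1.456 -0.     1.53   0.643]
[292.  234.4] [34.2 37.5] 998.5 [ 0.4553 -0.3322  0.008 ]
[185.7 219.5] [42.4 46.5] 1528.0 [ 0.4338 -0.2117  0.008 ]
[484.  206.4] [ 34.4 128.8] 2628.5 [ 0.5557 -0.5228  0.008 ]
[233.5  95.9] [180.4 264.8] 25876.5 [ 0.5768 -0.2233  0.008 ]
t 2.65 pos [ 0.4978 -0.2725  0.151 ] yaw -1.2441 tilt [ 0.0006 -0.0007] w 85.04mm F [-0.09  0.72  0.04] M [-0.02 -0.    0.01] j [-0.601  0.154  1.456 -0.     1.53   0.643]
[292.1 234.7] [34.3 37.5] 1001.5 [ 0.4551 -0.3321  0.008 ]
[185.8 219.7] [42.3 46.5] 1525.0 [ 0.4338 -0.2116  0.008 ]
[484.2 206.9] [ 34.4 127.5] 2609.0 [ 0.5555 -0.523   0.008 ]
[232.7  94.9] [182.4 253.5] 25946.0 [ 0.5776 -0.222   0.008 ]
t 2.70 pos [ 0.4979 -0.2723  0.1509] yaw -1.2437 tilt [ 0.0005 -0.0006] w 85.08mm F [-0.7  -0.59 -0.1 ] M [-0.04 -0.   -0.02] j [-0.6    0.154  1.456 -0.     1.53   0.643]
```

```bash
python3 - <<'E'
from h import *
plan([.4552,-.3321,.03],-1.243)
E
```

```text
PLAN [0.05708, 0.07959, 0.16117] [-0.0001, -0.00022, -0.00024] dist mm 141.4 deg [-0. -0. -0.]
```

>>> send_rows([
  [[54,0.057,0.0796,0.161,0,0,0],[54,0.057,0.0796,0.161,0,0,0],[54,0.057,0.0796,0.161,0,0,0],[54,0.057,0.0796,0.161,0,0,0],[54,0.057,0.0796,0.161,0,0,0]],
], newtons=20)

```text
time: 3.2
ee_pos: [0.4553, -0.3312, 0.0294]
orientation: [-0.0, 0.813, -0.583, -0.001]
ft_force: [-0.2, 0.1, -0.7]
grip_width: 0.0538
```

```bash
python3 - <<'E'
from h import *
info(); m=camera_model('wrist'); im,_=shot('wrist','w3')
for e,a in blobs(im,165): print(np.round(e[0],1),np.round(e[1],1),a, np.round(pix2w(m,e[0],.008),4))
info()
plan([.4552,-.3321,.003],-1.243)
E
```

```text
t 3.20 pos [ 0.4553 -0.3312  0.0294] yaw -1.2437 tilt [-0.0006  0.0013] w 53.81mm F [-0.18  0.12 -0.74] M [-0.04 -0.02  0.03] j [-7.300e-01  2.420e-01  1.607e+00  1.000e-03  1.294e+00  5.140e-01]
[289.2 314. ] [18.9 57.5] 454.0 [ 0.401  -0.3753  0.008 ]
[225. 283.] [65.  71.8] 2678.5 [ 0.4107 -0.3239  0.008 ]
[142.7 254.6] [34.  70.1] 1638.5 [ 0.414  -0.2649  0.008 ]
[255.9 228.5] [57.6 62.3] 2819.0 [ 0.4566 -0.331   0.008 ]
[173.7 110.1] [268.8 524. ] 80499.0 [ 0.5113 -0.2621  0.008 ]
t 3.25 pos [ 0.4567 -0.3317  0.0311] yaw -1.2426 tilt [ 0.0022 -0.0012] w 53.82mm F [-0.29 -0.78  0.77] M [ 0.02 -0.01 -0.01] j [-7.290e-01  2.410e-01  1.605e+00  1.000e-03  1.293e+00  5.140e-01]
PLAN [-0.00024, 0.00212, 0.03752] [-0.00054, -0.00058, 0.00012] dist mm 28.2 deg [-0.1 -0.1  0. ]
```

View pics/w3.png

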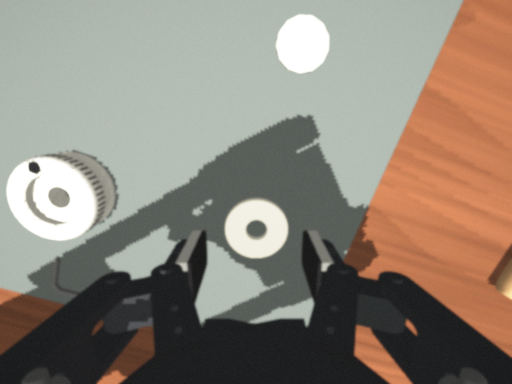

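>>> send_rows([
  [[54,0,0.001,0.03,0,0,0],[54,0,0.001,0.0365,0,0,0],[54,0,0.001,0.0365,0,0,0],[54,0,0.001,0.0365,0,0,0]],
])

```text
time: 3.65
ee_pos: [0.4563, -0.3317, 0.004]
orientation: [0.0, 0.814, -0.582, 0.001]
ft_force: [-0.5, -0.5, -0.2]
grip_width: 0.0536
```

```bash
python3 - <<'E'
from h import *
info(); m=camera_model('wrist'); im,_=shot('wrist','w4')
info()
E
```

```text
t 3.65 pos [ 0.4563 -0.3317  0.004 ] yaw -1.2411 tilt [ 0.0021 -0.0018] w 53.60mm F [-0.54 -0.46 -0.21] M [ 0.02 -0.03  0.  ] j [-0.729  0.27   1.629  0.     1.24   0.512]
t 3.70 pos [ 0.4562 -0.3318  0.004 ] yaw -1.2413 tilt [ 0.0022 -0.0019] w 54.18mm F [-0.42  0.63 -0.28] M [-0.   -0.03 -0.  ] j [-0.729  0.27   1.629  0.     1.239  0.512]
```

View pics/w4.png

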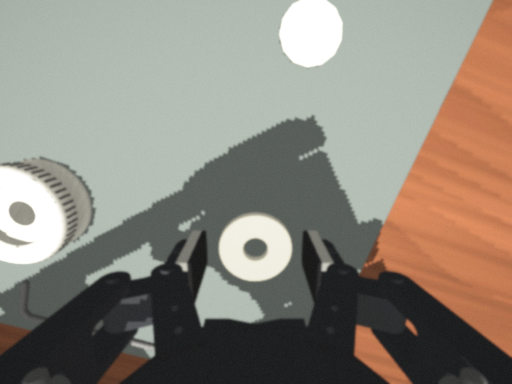

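>>> send_rows([
  [[30,0,0,0,0,0,0],[30,0,0,0,0,0,0],[30,0,0,0,0,0,0],[30,0,0,0,0,0,0]],
])

```text
time: 4.1
ee_pos: [0.456, -0.3318, 0.004]
orientation: [-0.0, 0.813, -0.582, 0.001]
ft_force: [-0.7, 0.9, 5.8]
grip_width: 0.0406
```

```bash
python3 - <<'E'
from h import *
info(); im,_=shot('wrist','w5')
info()
E
```

```text
t 4.10 pos [ 0.456  -0.3318  0.004 ] yaw -1.2420 tilt [ 0.0022 -0.0014] w 40.57mm F [-0.68  0.95  5.75] M [ 0.23  0.01 -0.08] j [-7.300e-01  2.700e-01  1.629e+00  1.000e-03  1.240e+00  5.120e-01]
t 4.15 pos [ 0.456  -0.3318  0.004 ] yaw -1.2421 tilt [ 0.0022 -0.0013] w 40.38mm F [-1.14  1.2   5.5 ] M [ 0.23  0.11 -0.03] j [-7.300e-01  2.700e-01  1.629e+00  1.000e-03  1.240e+00  5.120e-01]
```

View pics/w5.png

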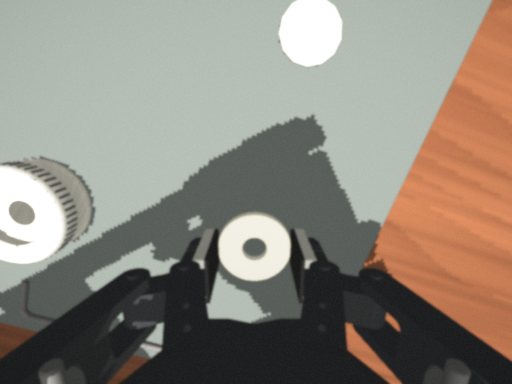

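>>> send_rows([
  [[54,0,0,-0.001,0,0,0],[54,0,0,-0.001,0,0,0],[54,0,0,-0.001,0,0,-0.5],[54,0,0,-0.001,0,0,-0.5],[54,0,0,-0.001,0,0,-0.5]],
])

```text
time: 4.65
ee_pos: [0.4548, -0.3313, 0.0026]
orientation: [-0.0, 0.924, -0.383, -0.0]
ft_force: [0.7, -0.1, -0.6]
grip_width: 0.0539
```

>>> send_rows([
  [[54,0,0,0,0,0,-0.356],[54,0,0,0,0,0,-0.356],[54,0,0,0,0,0,-0.356],[54,0,0,0,0,0,-0.356],[54,0,0,0,0,0,-0.356]],
])

```text
time: 5.15
ee_pos: [0.4548, -0.3313, 0.0026]
orientation: [-0.0, 1.0, -0.018, -0.0]
ft_force: [-0.3, 0.5, -0.3]
grip_width: 0.0541
```

```bash
python3 - <<'E'
from h import *
info(); plan([.4560,-.3318,.004],.328)
E
```

```text
t 5.15 pos [ 0.4548 -0.3313  0.0026] yaw -0.0359 tilt [-0.0007  0.0004] w 54.12mm F [-0.27  0.48 -0.31] M [ 0.01 -0.02 -0.01] j [-0.73   0.271  1.631 -0.     1.24  -0.694]
PLAN [0.00168, 0.00065, -0.00193] [-0.00015, 0.0002, -0.11584] dist mm 2.0 deg [ -0.    0.  -20.9]
```

>>> send_rows([
  [[54,0.0017,0.0007,-0.0015,0,0,-0.116],[54,0.0017,0.0007,-0.0015,0,0,-0.116],[54,0.0017,0.0007,-0.0015,0,0,-0.116],[54,0.0017,0.0007,-0.0015,0,0,-0.116]],
])

```text
time: 5.55
ee_pos: [0.4561, -0.3318, 0.0037]
orientation: [-0.0, 0.987, 0.16, -0.0]
ft_force: [0.2, -0.1, 0.4]
grip_width: 0.0541
```

```bash
python3 - <<'E'
from h import *
info(); plan([.4560,-.3318,.0042],.328)
E
```

```text
t 5.55 pos [ 0.4561 -0.3318  0.0037] yaw 0.3221 tilt [-0.0006  0.0004] w 54.13mm F [ 0.22 -0.05  0.43] M [ 0.04 -0.02 -0.02] j [-0.729  0.272  1.627 -0.     1.243 -1.052]
PLAN [-7e-05, -6e-05, -0.00065] [-0.00018, 0.00015, -0.00187] dist mm 0.5 deg [-0.   0.  -0.3]
```

>>> send_rows([
  [[30,0,0,-0.0007,0,0,0],[30,0,0,-0.0007,0,0,0],[30,0,0,-0.0007,0,0,0],[30,0,0,-0.0007,0,0,0]],
], newtons=25)

```text
time: 5.95
ee_pos: [0.4564, -0.332, 0.0047]
orientation: [0.0, 0.987, 0.16, 0.0]
ft_force: [1.3, -0.9, 0.3]
grip_width: 0.0398
```

```bash
python3 - <<'E'
from h import *
info(); im,_=shot('wrist','w6')
plan([.56,0.03,.16],.328)
E
```

```text
t 5.95 pos [ 0.4564 -0.332   0.0047] yaw 0.3221 tilt [ 0.0001 -0.0002] w 39.82mm F [ 1.25 -0.87  0.29] M [ 0.04 -0.03 -0.01] j [-0.729  0.271  1.626 -0.     1.244 -1.051]
PLAN [0.28391, -0.41407, -0.20711] [7e-05, -1e-05, -0.00187] dist mm 407.3 deg [ 0.  -0.  -0.3]
```

View pics/w6.png

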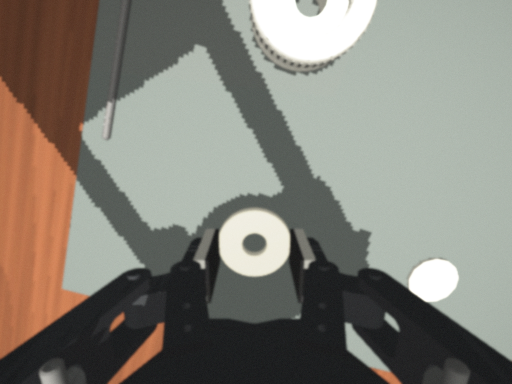

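```bash
python3 - <<'E'
from h import *
s,r,y=st(); m=camera_model('wrist')
p=np.array(s['ee_pos']); 
for dz in (0,.0025): print(w2pix(m,[p[0],p[1],.008+dz-.0025]))
im=cv2.cvtColor(cv2.imread('pics/w6.png'),cv2.COLOR_BGR2RGB)
g=im[:,:,1]; c=im[200:290,205:305]; cv2.imwrite('pics/w6z.png',cv2.resize(c[:,:,::-1],None,fx=6,fy=6,interpolation=cv2.INTER_NEAREST))
h=((g<120)).astype(np.uint8)
cs,_=cv2.findContours(h,cv2.RETR_LIST,cv2.CHAIN_APPROX_NONE)
for c in cs:
    if 100<cv2.contourArea(c)<1500: print('hole',cv2.fitEllipse(c))
h=((g>150)).astype(np.uint8); h[:, :221]=0; h[:,289:]=0
cs,_=cv2.findContours(h,cv2.RETR_EXTERNAL,cv2.CHAIN_APPROX_NONE)
for c in cs:
    if 100<cv2.contourArea(c)<25000: print('out',cv2.boundingRect(c),cv2.fitEllipse(c))
plan([.628,.026,.13],.328)
E
```

```text
[251.22006473 245.31104882]
[251.1788596 247.3619005]
hole ((148.54685974121094, 347.41510009765625), (8.747414588928223, 30.438093185424805), 23.308916091918945)
hole ((390.8928527832031, 320.93865966796875), (7.44099235534668, 22.907794952392578), 139.05694580078125)
hole ((307.40679931640625, 257.9180908203125), (10.314862251281738, 21.453157424926758), 1.6447346210479736)
hole ((253.99526977539062, 242.5988006591797), (16.797317504882812, 20.442487716674805), 88.83876037597656)
hole ((301.7253112792969, 238.7025146484375), (7.1297173500061035, 21.43665885925293), 159.3241729736328)
hole ((203.1889190673828, 250.77633666992188), (11.106895446777344, 39.794918060302734), 15.038012504577637)
hole ((11.392578125, 211.4868927001953), (8.646744728088379, 181.3682403564453), 5.299160003662109)
out (221, 209, 68, 68) ((254.2179412841797, 242.34912109375), (68.15766143798828, 70.16178131103516), 91.85804748535156)
out (221, 81, 62, 123) ((242.536865234375, 160.4283905029297), (53.82653045654297, 131.30126953125), 164.62948608398438)
out (223, 0, 66, 126) ((262.99407958984375, 33.26811218261719), (52.89841842651367, 146.08692932128906), 164.70164489746094)
PLAN [0.36822, -0.38032, -0.16709] [7e-05, -1e-05, -0.00187] dist mm 416.3 deg [ 0.  -0.  -0.3]
```

View pics/w6z.png

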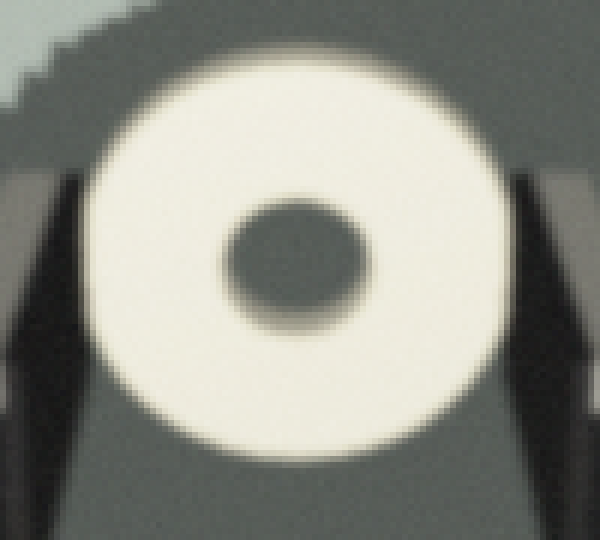

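>>> send_rows([
  [[30,0,0,-0.0667,0,0,0],[30,0.04,-0.04,-0.13,0,0,0],[30,0.366,-0.39,-0.15,0,0,0],[30,0.366,-0.39,-0.15,0,0,0],[30,0.366,-0.39,-0.15,0,0,0]],
], newtons=30)

```text
time: 6.5
ee_pos: [0.534, -0.1646, 0.103]
orientation: [0.0, 0.987, 0.16, 0.001]
ft_force: [-0.3, -0.8, 0.1]
grip_width: 0.0392
```

```bash
python3 - <<'E'
from h import *
info(); plan([.625,.036,.10],.328)
E
```

```text
t 6.50 pos [ 0.534  -0.1646  0.103 ] yaw 0.3212 tilt [ 0.0012 -0.0005] w 39.22mm F [-0.32 -0.84  0.14] M [-0.01  0.01  0.01] j [-0.401  0.166  1.542  0.     1.433 -0.722]
PLAN [0.19959, -0.21548, 0.004] [0.00027, -0.00032, -0.00217] dist mm 220.3 deg [ 0.  -0.1 -0.4]
```

>>> send_rows([
  [[30,0.2,-0.2155,0.004,0,0,0],[30,0.2,-0.2155,0.004,0,0,0],[30,0.2,-0.2155,0.004,0,0,0],[30,0.2,-0.2155,0.004,0,0,0],[30,0.2,-0.2155,0.004,0,0,0]],
])

```text
time: 7.0
ee_pos: [0.6253, 0.0394, 0.0989]
orientation: [-0.001, 0.987, 0.163, 0.0]
ft_force: [0.1, 0.1, -0.1]
grip_width: 0.0395
```

```bash
python3 - <<'E'
from h import *
info();im,_=shot('wrist','w7'); info()
c=im[:300,100:450]; cv2.imwrite('pics/w7z.png',cv2.resize(c[:,:,::-1],None,fx=2,fy=2,interpolation=cv2.INTER_CUBIC))
E
```

```text
t 7.00 pos [0.6253 0.0394 0.0989] yaw 0.3265 tilt [0.0003 0.0016] w 39.50mm F [ 0.05  0.06 -0.06] M [-0.02 -0.    0.01] j [-0.028  0.314  1.369  0.002  1.458 -0.355]
t 7.05 pos [0.6259 0.041  0.0987] yaw 0.3278 tilt [0.0009 0.0032] w 39.77mm F [1.34 1.32 0.02] M [ 0.08 -0.03 -0.03] j [-0.027  0.315  1.369  0.003  1.458 -0.355]
```

View pics/w7z.png

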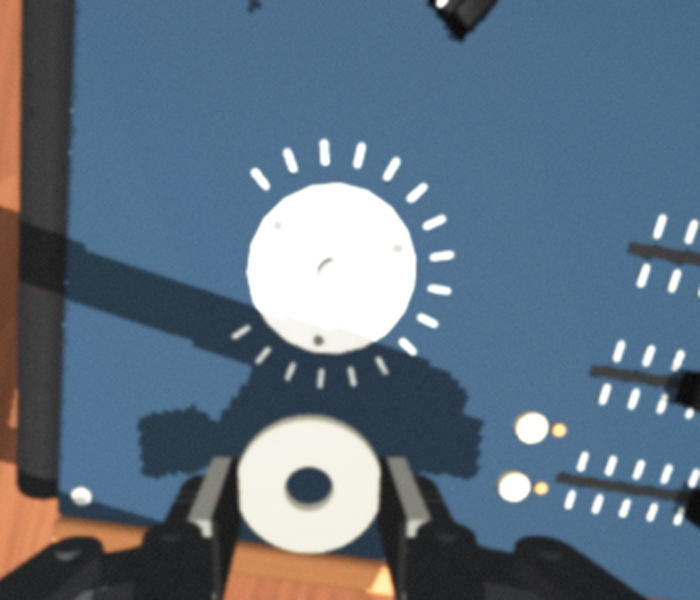

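```bash
python3 - <<'E'
from h import *
im=cv2.cvtColor(cv2.imread('pics/w7.png'),cv2.COLOR_BGR2RGB)
c=im[80:190,215:315].astype(float); print(c.min(),c.max())
c=np.clip((c-215)/40,0,1)**2*255
cv2.imwrite('pics/w7e.png',cv2.resize(c[:,:,::-1].astype(np.uint8),None,fx=5,fy=5,interpolation=cv2.INTER_NEAREST))
m=camera_model('wrist')
for q in ['spindle','spindle_flat']:
    for r in mark_of('wrist',q)[:2]: print(q,r['conf'],r['location'],pix2w(m,r['location'],.049 if q=='spindle' else .068))
    for r in regions_of('wrist',q)[:2]: print('reg',r['conf'],r['extent'],r['pixels'].sum())
E
```

```text
34.0 255.0
spindle 0.75 [263.5, 136.2] [0.61510215 0.09848953 0.049     ]
reg 0.83 [258.1, 128.7, 277.3, 153.1] 338
spindle_flat 0.62 [273.1, 134.5] [0.61934158 0.1024739  0.068     ]
spindle_flat 0.25 [23.1, 352.6] [ 0.48824742 -0.12243673  0.068     ]
```

View pics/w7e.png

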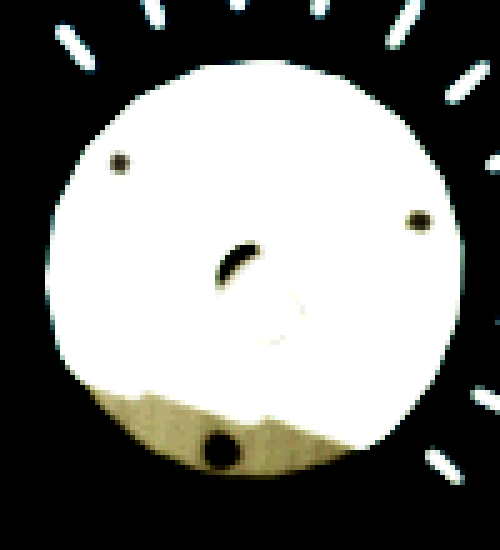

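```bash
python3 - <<'E'
from h import *
im,m=shot('wrist','w8'); info(); s,r,y=st()
g=im[:,:,1]
h=(g>185).astype(np.uint8)
cs,_=cv2.findContours(h[:185],cv2.RETR_EXTERNAL,cv2.CHAIN_APPROX_NONE)
for c in cs:
    if cv2.contourArea(c)>2000:
        p=c[:,0]; p=p[p[:,1]<165]; e=cv2.fitEllipse(p.reshape(-1,1,2)); print('plate',e,pix2w(m,e[0],.049)); 
        b=(pix2w(m,e[0],.049))
h=(g<100).astype(np.uint8); cs,_=cv2.findContours(h,cv2.RETR_LIST,cv2.CHAIN_APPROX_NONE)
for c in cs:
    a=cv2.contourArea(c); x=cv2.fitEllipse(c) if len(c)>5 else None
    if x and a>100 and abs(x[0][0]-254)<8 and abs(x[0][1]-243)<8: print('hole',x)
print('pred washer top', w2pix(m,s['ee_pos']+[0,0,.004]))
r_=regions_of('wrist','spindle')[0]; print(r_['extent'])
ys,xs=np.nonzero(r_['pixels']); print('top pix rows',[(yy,xs[ys==yy].min(),xs[ys==yy].max()) for yy in np.unique(ys)])
for z in (.049,.079): print('pred axis',w2pix(m,[b[0],b[1],z]))
c=im[105:175,235:305].astype(float); c=np.clip((c-225)/30,0,1)**2*255
cv2.imwrite('pics/w8e.png',cv2.resize(c[:,:,::-1].astype(np.uint8),None,fx=8,fy=8,interpolation=cv2.INTER_NEAREST))
E
```

```text
t 7.30 pos [0.624  0.0336 0.0991] yaw 0.3210 tilt [-0.0006 -0.0007] w 39.33mm F [ 0.11 -0.29 -0.84] M [-0.03 -0.03  0.04] j [-3.700e-02  3.110e-01  1.373e+00 -1.000e-03  1.459e+00 -3.580e-01]
plate ((269.5321350097656, 126.84098052978516), (84.1445083618164, 86.11647033691406), 12.42363452911377) [0.61533872 0.09877907 0.049     ]
hole ((253.94979858398438, 242.46585083007812), (16.376293182373047, 20.334867477416992), 88.90629577636719)
pred washer top [250.88770375 248.79599127]
[260.4, 121.1, 285.6, 145.3]
top pix rows [(np.int64(122), np.int64(266), np.int64(273)), (np.int64(123), np.int64(264), np.int64(275)), (np.int64(124), np.int64(263), np.int64(276)), (np.int64(125), np.int64(263), np.int64(277)), (np.int64(126), np.int64(262), np.int64(278)), (np.int64(127), np.int64(262), np.int64(279)), (np.int64(128), np.int64(262), np.int64(279)), (np.int64(129), np.int64(262), np.int64(279)), (np.int64(130), np.int64(262), np.int64(280)), (np.int64(131), np.int64(262), np.int64(280)), (np.int64(132), np.int64(262), np.int64(281)), (np.int64(133), np.int64(262), np.int64(281)), (np.int64(134), np.int64(262), np.int64(282)), (np.int64(135), np.int64(263), np.int64(282)), (np.int64(136), np.int64(263), np.int64(281)), (np.int64(137), np.int64(264), np.int64(281)), (np.int64(138), np.int64(264), np.int64(281)), (np.int64(139), np.int64(265), np.int64(280)), (np.int64(140), np.int64(266), np.int64(279)), (np.int64(141), np.int64(268), np.int64(277)), (np.int64(142), np.int64(270), np.int64(274))]
pred axis [269.53213501 126.84098053]
pred axis [272.3523459  129.05699196]
```

View pics/w8e.png

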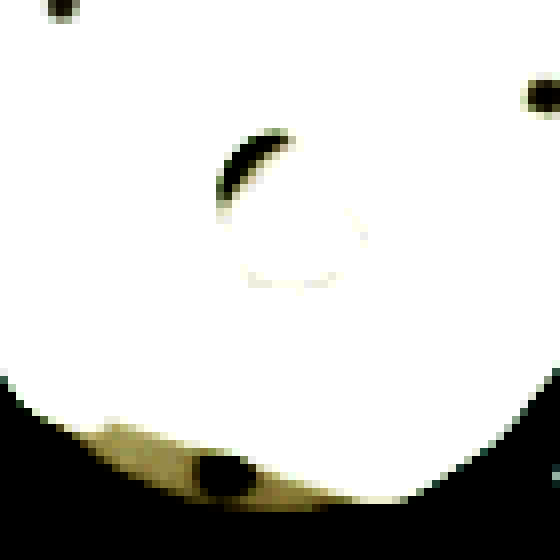

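```bash
python3 - <<'E'
from h import *
info(); m=camera_model('wrist')
p=pix2w(m,(268.1,134.7),.079); print(p)
plan([p[0],p[1],.090],.328)
E
```

```text
t 7.35 pos [0.624  0.0334 0.0992] yaw 0.3206 tilt [-0.0004 -0.0005] w 39.42mm F [-0.1  -0.49  0.12] M [ 0.06  0.02 -0.01] j [-3.700e-02  3.100e-01  1.373e+00 -1.000e-03  1.459e+00 -3.580e-01]
[0.61418231 0.09427964 0.079     ]
PLAN [0.01316, -0.08123, 0.01224] [0.00011, 0.00017, -0.00237] dist mm 62.4 deg [ 0.   0.  -0.4]
```

>>> send_rows([
  [[30,0.013,-0.081,0.01,0,0,0],[30,0.013,-0.081,0.012,0,0,0],[30,0.013,-0.081,0.012,0,0,0],[30,0.013,-0.081,0.012,0,0,0],[30,0.013,-0.081,0.012,0,0,0]],
])

```text
time: 7.85
ee_pos: [0.6148, 0.0939, 0.0906]
orientation: [0.0, 0.987, 0.16, 0.0]
ft_force: [-0.3, -0.1, 0.7]
grip_width: 0.0398
```

```bash
cat >> h.py <<'E'
def zoom(im,fn,x0=205,x1=305,y0=190,y1=290,k=6,lo=0,hi=255):
    c=im[y0:y1,x0:x1].astype(float); c=np.clip((c-lo)/(hi-lo),0,1)*255
    cv2.imwrite('pics/'+fn+'.png',cv2.resize(c[:,:,::-1].astype(np.uint8),None,fx=k,fy=k,interpolation=cv2.INTER_NEAREST))
E
python3 - <<'E'
from h import *
info();im,_=shot('wrist','w9'); info()
zoom(im,'w9z')
E
```

```text
t 7.85 pos [0.6148 0.0939 0.0906] yaw 0.3208 tilt [ 0.0008 -0.0008] w 39.79mm F [-0.33 -0.1   0.66] M [-0.02  0.01  0.05] j [ 6.100e-02  3.090e-01  1.392e+00 -1.000e-03  1.440e+00 -2.600e-01]
t 7.90 pos [0.6149 0.094  0.0907] yaw 0.3206 tilt [ 0.0008 -0.0005] w 39.66mm F [ 0.16 -0.38 -0.59] M [ 0.05 -0.06  0.03] j [ 6.100e-02  3.090e-01  1.392e+00 -1.000e-03  1.440e+00 -2.600e-01]
```

View pics/w9z.png

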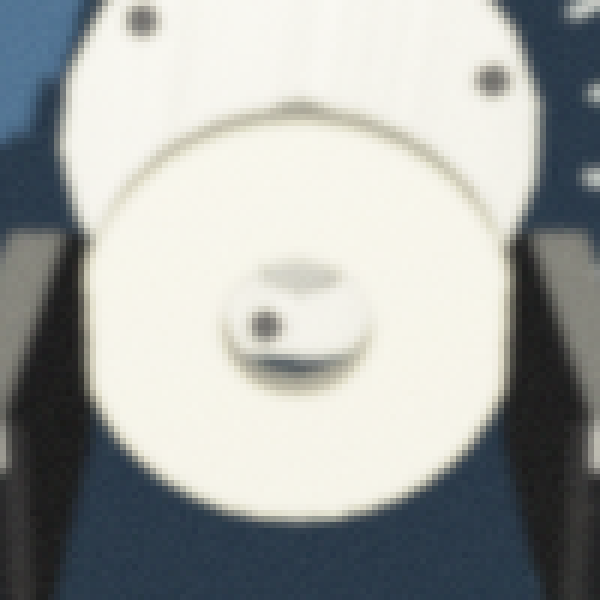

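```bash
cat >> h.py <<'E'
def circ(m,c,rad,n=72):
    a=np.linspace(0,2*np.pi,n); return np.array([w2pix(m,[c[0]+rad*np.cos(t),c[1]+rad*np.sin(t),c[2]]) for t in a])
E
python3 - <<'E'
from h import *
im=cv2.cvtColor(cv2.imread('pics/w9.png'),cv2.COLOR_BGR2RGB); m=camera_model('wrist'); s,r,y=st(); p=s['ee_pos']
T=r.as_matrix(); print(w2pix(m,p+[0,0,.0035]), w2pix(m,[p[0],p[1],.079]))
for d in [(0,0),(0,-.001),(0,-.002),(0,-.003)]:
    c=p+T[:,0]*d[0]+T[:,1]*d[1]; q=circ(m,[c[0],c[1],.079],.006)
    print(d,'top circle rows',q[:,1].min(),q[:,1].max(),'cols',q[:,0].min(),q[:,0].max())
q=circ(m,p+[0,0,.0035],.007); print('hole top',q.min(0),q.max(0))
q=circ(m,p+[0,0,.0035],.021); print('outer top',q.min(0),q.max(0))
zoom(im,'w9z2',230,280,200,260,10,120,255)
E
```

```text
[251.21692906 247.54593653] [251.43289907 235.96558449]
(0, 0) top circle rows 227.0160243289896 244.74099270397951 cols 241.75044235217644 261.110736573543
(0, -0.001) top circle rows 225.50592040803662 243.29048663863506 cols 241.73010089142926 261.12292044723347
(0, -0.002) top circle rows 223.99068326118524 241.83514845419094 cols 241.70969097164624 261.1351453310555
(0, -0.003) top circle rows 222.47028667017076 240.37495396426218 cols 241.6892122466473 261.14741143241446
hole top [238.84166495 236.22628322] [263.58661748 258.58337125]
outer top [214.07622639 212.67927378] [288.35335324 279.83832699]
```

View pics/w9z2.png

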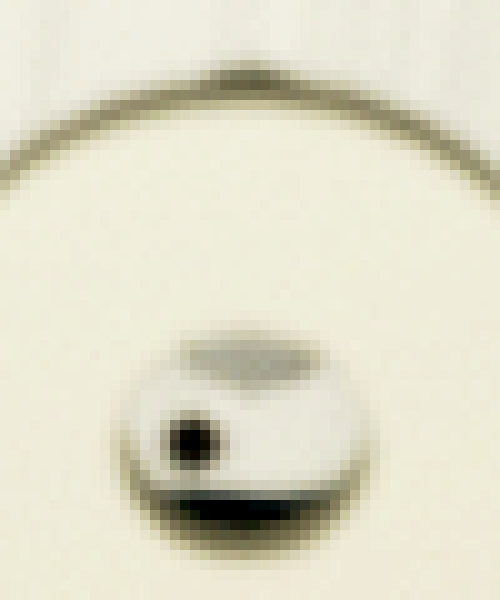

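>>> send_rows([
  [[30,0.0003,-0.0023,0.004,0,0,0],[30,0.0003,-0.0023,0.0095,0,0,0],[30,0.0003,-0.0023,0.0095,0,0,0],[30,0.0003,-0.0023,0.0095,0,0,0]],
])

```text
time: 8.3
ee_pos: [0.6139, 0.0971, 0.0826]
orientation: [0.0, 0.987, 0.16, -0.0]
ft_force: [0.5, 0.1, -0.0]
grip_width: 0.0394
```

```bash
python3 - <<'E'
from h import *
info();im,m=shot('wrist','w10'); info(); s,r,y=st()
zoom(im,'w10z',220,290,200,270,8,60,255)
p=s['ee_pos']; q=circ(m,[p[0],p[1],.079],.006); print(q.min(0),q.max(0),w2pix(m,p+[0,0,.0035]))
E
```

```text
t 8.30 pos [0.6139 0.0971 0.0826] yaw 0.3223 tilt [-0.0008 -0.0002] w 39.43mm F [ 0.48  0.09 -0.04] M [ 0.04 -0.04 -0.01] j [ 0.066  0.315  1.401 -0.     1.426 -0.257]
t 8.35 pos [0.614  0.0972 0.0829] yaw 0.3224 tilt [-0.0004 -0.0002] w 39.30mm F [-0.69  0.25  0.65] M [-0.04 -0.01 -0.02] j [ 0.066  0.315  1.4   -0.     1.426 -0.257]
[241.438938   232.42859734] [261.73114598 250.8917127 ] [251.47044408 247.67399804]
```

View pics/w10z.png

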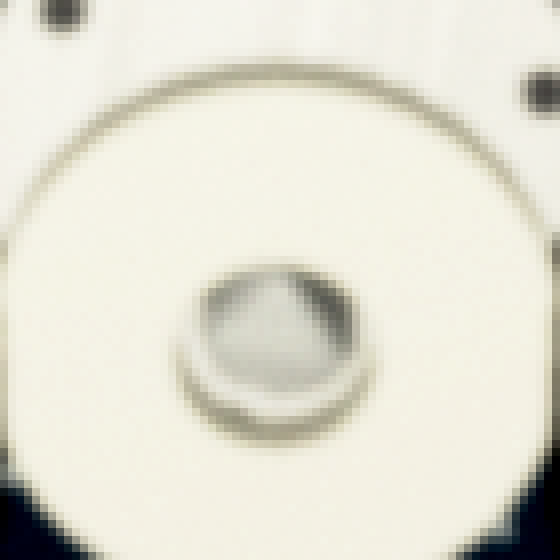

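>>> send_rows([
  [[30,0,0.0002,0.004,0,0,0],[30,0,0.0002,0.008,0,0,0],[30,0,0.0002,0.012,0,0,0]],
])

```text
time: 8.65
ee_pos: [0.6142, 0.0969, 0.0739]
orientation: [0.0, 0.987, 0.161, 0.0]
ft_force: [0.2, -0.4, 0.1]
grip_width: 0.0395
```

```bash
python3 - <<'E'
from h import *
info();im,m=shot('wrist','w11'); info(); zoom(im,'w11z',190,320,180,290,6)
E
```

```text
t 8.65 pos [0.6142 0.0969 0.0739] yaw 0.3225 tilt [ 0.0003 -0.0005] w 39.52mm F [ 0.19 -0.41  0.08] M [-0.09 -0.09  0.02] j [ 6.600e-02  3.220e-01  1.410e+00 -1.000e-03  1.409e+00 -2.570e-01]
t 8.70 pos [0.614  0.0968 0.0733] yaw 0.3224 tilt [-0.0006 -0.0007] w 39.57mm F [ 0.42 -0.43  0.2 ] M [-0.11 -0.16  0.02] j [ 6.600e-02  3.230e-01  1.411e+00 -1.000e-03  1.409e+00 -2.570e-01]
```

View pics/w11z.png

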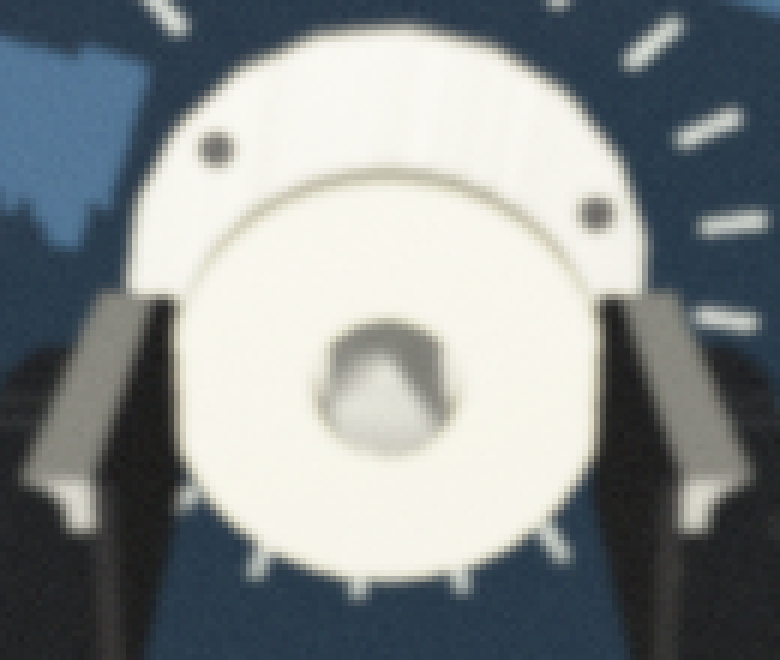

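>>> send_rows([
  [[30,0,0,0.009,0,0,0],[30,0,0,0.018,0,0,0],[30,0,0,0.0265,0,0,0],[30,0,0,0.0265,0,0,0]],
])

```text
time: 9.1
ee_pos: [0.6137, 0.0967, 0.0526]
orientation: [0.0, 0.987, 0.16, -0.001]
ft_force: [1.2, -1.8, -1.6]
grip_width: 0.0395
```

```bash
python3 - <<'E'
from h import *
info()
E
```

```text
t 9.10 pos [0.6137 0.0967 0.0526] yaw 0.3223 tilt [-0.0014 -0.0007] w 39.48mm F [ 1.22 -1.81 -1.64] M [-0.26 -0.23  0.01] j [ 6.500e-02  3.400e-01  1.432e+00 -1.000e-03  1.371e+00 -2.570e-01]
```

>>> send_rows([
  [[50,0,0,0,0,0,0],[50,0,0,0,0,0,0],[54,0,0,-0.02,0,0,0],[54,0,0,-0.06,0,0,0],[54,0,0,-0.08,0,0,0]],
])

```text
time: 9.6
ee_pos: [0.6157, 0.0974, 0.1185]
orientation: [0.0, 0.987, 0.161, 0.003]
ft_force: [1.8, 0.6, 0.0]
grip_width: 0.0544
```

```bash
python3 - <<'E'
from h import *
info();im,m=shot('wrist','w12'); info()
plan([.5700,-.1985,.06],.328)
E
```

```text
t 9.60 pos [0.6157 0.0974 0.1185] yaw 0.3226 tilt [0.0054 0.0005] w 54.40mm F [1.81 0.57 0.01] M [-0.05 -0.07 -0.03] j [ 0.066  0.29   1.359  0.     1.487 -0.257]
t 9.65 pos [0.617  0.0975 0.1211] yaw 0.3226 tilt [0.0101 0.0008] w 53.85mm F [1.3  0.8  2.92] M [ 0.02 -0.03 -0.05] j [ 0.066  0.289  1.356  0.     1.487 -0.257]
PLAN [-0.18536, 0.35417, 0.08054] [0.0008, -0.00312, -0.00171] dist mm 305.8 deg [ 0.1 -0.6 -0.3]
```

View pics/w12.png

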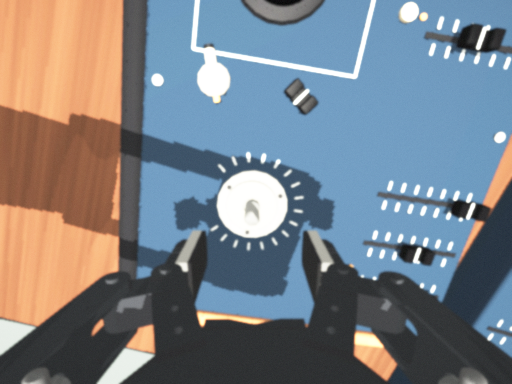

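>>> send_rows([
  [[48,-0.185,0.354,0.05,0,0,0],[48,-0.185,0.354,0.05,0,0,0],[48,-0.185,0.354,0.05,0,0,0],[48,-0.185,0.354,0.05,0,0,0],[48,-0.185,0.354,0.07,0,0,0]],
])

```text
time: 10.15
ee_pos: [0.5754, -0.1486, 0.0775]
orientation: [0.001, 0.987, 0.161, 0.002]
ft_force: [0.6, -0.6, 0.1]
grip_width: 0.0482
```

>>> send_rows([
  [[48,-0.034,0.066,0.03,0,0,0],[48,-0.034,0.066,0.03,0,0,0],[48,-0.034,0.066,0.03,0,0,0]],
])

```text
time: 10.45
ee_pos: [0.5654, -0.2028, 0.0525]
orientation: [-0.001, 0.987, 0.159, -0.001]
ft_force: [0.5, 0.3, -0.9]
grip_width: 0.048
```

```bash
python3 - <<'E'
from h import *
info();im,m=shot('wrist','w13'); info()
for e,a in blobs(im,190): print(np.round(e[0],1),np.round(e[1],1),a, np.round(pix2w(m,e[0],.008),4))
E
```

```text
t 10.45 pos [ 0.5654 -0.2028  0.0525] yaw 0.3191 tilt [-0.002   0.0013] w 48.04mm F [ 0.48  0.31 -0.91] M [-0.01  0.01 -0.01] j [-0.439  0.298  1.487  0.     1.359 -0.758]
t 10.50 pos [ 0.5664 -0.2014  0.0535] yaw 0.3211 tilt [-0.0003  0.0012] w 47.77mm F [0.07 0.85 0.4 ] M [0.06 0.02 0.11] j [-4.360e-01  2.970e-01  1.486e+00  1.000e-03  1.359e+00 -7.580e-01]
[212.8 307.7] [14.7 27. ] 209.5 [ 0.5598 -0.2883  0.008 ]
[284.3 301.5] [34.2 61.9] 1177.5 [ 0.6133 -0.2643  0.008 ]
[260.5 210.3] [37.3 39.7] 1164.0 [ 0.5698 -0.1959  0.008 ]
[457.7 172.5] [  9.1 175. ] 808.5 [ 0.6923 -0.1258  0.008 ]
[ 88.2 212.3] [ 68.3 174.6] 7539.5 [ 0.4503 -0.2371  0.008 ]
[300.1 186.2] [117.5 168. ] 5803.5 [ 0.5908 -0.1698  0.008 ]
[172.9 158.5] [107.  133.7] 9896.0 [ 0.5    -0.1789  0.008 ]
```

View pics/w13.png

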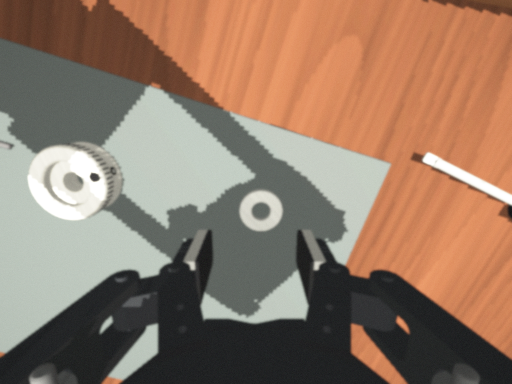

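```bash
python3 - <<'E'
from h import *
m=camera_model('wrist'); info()
p=pix2w(m,(258.2,213.5),.008); print(p)
plan([p[0],p[1],.012],.328)
E
```

```text
t 10.50 pos [ 0.5664 -0.2014  0.0535] yaw 0.3211 tilt [-0.0003  0.0012] w 47.77mm F [0.07 0.85 0.4 ] M [0.06 0.02 0.11] j [-4.360e-01  2.970e-01  1.486e+00  1.000e-03  1.359e+00 -7.580e-01]
[ 0.57013759 -0.1977906   0.008     ]
PLAN [0.00626, -0.00292, 0.05539] [-0.00038, -4e-05, -0.0022] dist mm 41.9 deg [-0.1 -0.  -0.4]
```

>>> send_rows([
  [[48,0.006,-0.003,0.055,0,0,0],[48,0.006,-0.003,0.055,0,0,0],[48,0.006,-0.003,0.055,0,0,0],[48,0.006,-0.003,0.055,0,0,0]],
])

```text
time: 10.9
ee_pos: [0.5715, -0.1973, 0.0145]
orientation: [0.001, 0.987, 0.161, 0.001]
ft_force: [-0.7, 0.1, -0.1]
grip_width: 0.0481
```

```bash
python3 - <<'E'
from h import *
info();im,m=shot('wrist','w14'); info(); zoom(im,'w14z',190,320,180,290,6)
E
```

```text
t 10.90 pos [ 0.5715 -0.1973  0.0145] yaw 0.3242 tilt [ 0.0029 -0.0013] w 48.09mm F [-0.75  0.06 -0.07] M [0.04 0.02 0.01] j [-0.426  0.339  1.516  0.     1.284 -0.75 ]
t 10.95 pos [ 0.5717 -0.1977  0.0148] yaw 0.3237 tilt [ 0.0035 -0.0016] w 47.89mm F [ 0.03 -0.12  0.55] M [ 0.04 -0.02 -0.01] j [-0.427  0.339  1.515  0.     1.284 -0.75 ]
```

View pics/w14z.png

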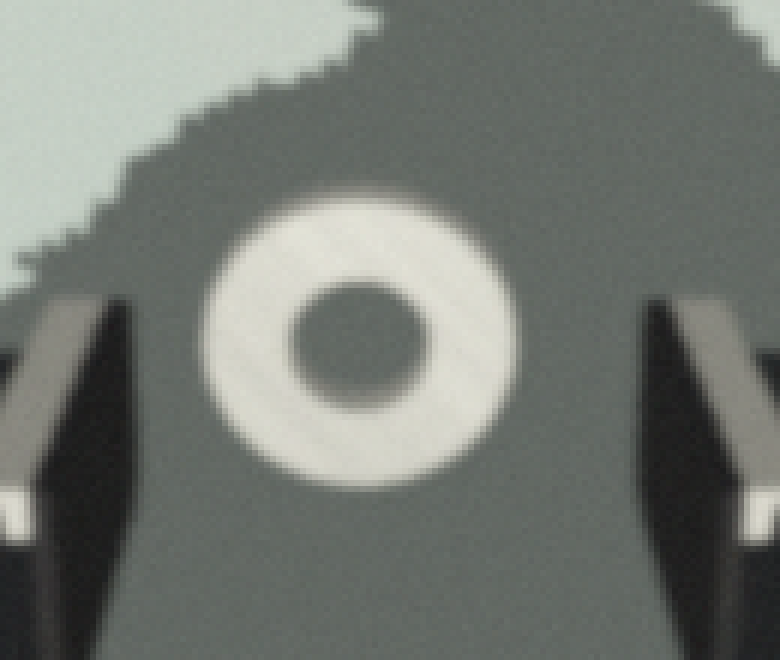

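>>> send_rows([
  [[48,-0.0028,0.0005,0.008,0,0,0],[48,-0.0028,0.0005,0.0125,0,0,0],[48,-0.0028,0.0005,0.0125,0,0,0],[48,-0.0028,0.0005,0.0125,0,0,0]],
])

```text
time: 11.35
ee_pos: [0.568, -0.199, 0.003]
orientation: [-0.0, 0.987, 0.16, -0.0]
ft_force: [-0.3, 0.2, 0.2]
grip_width: 0.0479
```

```bash
python3 - <<'E'
from h import *
info();im,m=shot('wrist','w15'); info(); zoom(im,'w15z',190,320,180,290,6)
E
```

```text
t 11.35 pos [ 0.568 -0.199  0.003] yaw 0.3222 tilt [-0.0003  0.0001] w 47.87mm F [-0.31  0.17  0.2 ] M [ 0.01 -0.03  0.07] j [-0.431  0.348  1.529 -0.     1.264 -0.753]
t 11.40 pos [ 0.5682 -0.1991  0.0031] yaw 0.3222 tilt [-0. -0.] w 48.49mm F [ 0.8   0.33 -0.72] M [-0.02  0.03  0.01] j [-0.431  0.348  1.529 -0.     1.264 -0.753]
```

View pics/w15z.png

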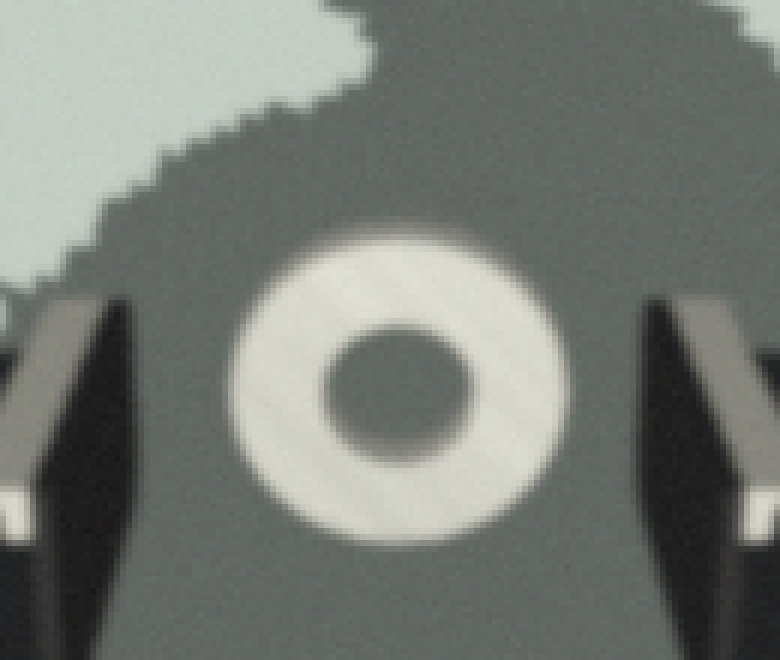

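>>> send_rows([
  [[20,0.001,0.0003,-0.0032,0,0,0],[20,0.001,0.0003,-0.0032,0,0,0],[20,0.001,0.0003,-0.0032,0,0,0],[20,0.001,0.0003,-0.0032,0,0,0]],
], newtons=25)

```text
time: 11.8
ee_pos: [0.5694, -0.1992, 0.006]
orientation: [0.0, 0.987, 0.161, 0.0]
ft_force: [0.7, -0.5, 0.9]
grip_width: 0.0295
```

```bash
python3 - <<'E'
from h import *
info();im,m=shot('wrist','w16'); info(); zoom(im,'w16z',190,320,180,290,6)
plan([.614,.0960,.11],.328)
E
```

```text
t 11.80 pos [ 0.5694 -0.1992  0.006 ] yaw 0.3224 tilt [ 0.0011 -0.0006] w 29.55mm F [ 0.67 -0.53  0.93] M [-0.09 -0.03  0.07] j [-0.43   0.347  1.524 -0.     1.269 -0.753]
t 11.85 pos [ 0.5694 -0.1992  0.0059] yaw 0.3224 tilt [ 0.001  -0.0006] w 29.52mm F [0.57 0.27 2.  ] M [-0.06 -0.04 -0.05] j [-0.43   0.347  1.524 -0.     1.269 -0.753]
PLAN [0.18118, -0.35435, -0.1389] [0.00028, -0.00026, -0.00178] dist mm 316.1 deg [ 0.  -0.  -0.3]
```

View pics/w16z.png

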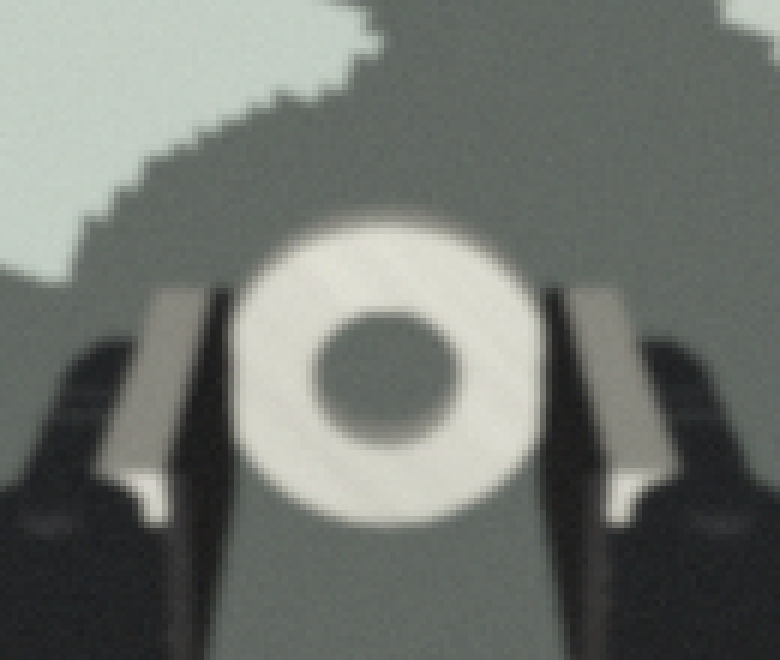

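>>> send_rows([
  [[20,0,0,-0.06,0,0,0],[20,0.03,-0.05,-0.12,0,0,0],[20,0.181,-0.354,-0.139,0,0,0],[20,0.181,-0.354,-0.139,0,0,0],[20,0.181,-0.354,-0.139,0,0,0]],
], newtons=35)

```text
time: 12.35
ee_pos: [0.5976, -0.0155, 0.1002]
orientation: [0.0, 0.987, 0.16, 0.0]
ft_force: [0.8, -0.4, 0.3]
grip_width: 0.0285
```

```bash
python3 - <<'E'
from h import *
info(); plan([.614,.0960,.10],.328)
E
```

```text
t 12.35 pos [ 0.5976 -0.0155  0.1002] yaw 0.3215 tilt [ 0.0006 -0.0001] w 28.52mm F [ 0.81 -0.44  0.35] M [ 0.02 -0.04  0.03] j [-0.121  0.251  1.445 -0.     1.445 -0.442]
PLAN [0.06773, -0.13411, 0.00021] [9e-05, -0.00018, -0.00208] dist mm 112.7 deg [ 0.  -0.  -0.4]
```

>>> send_rows([
  [[20,0.0677,-0.134,0,0,0,0],[20,0.0677,-0.134,0,0,0,0],[20,0.0677,-0.134,0.0,0,0,0],[20,0.0677,-0.134,0.015,0,0,0],[20,0.0677,-0.134,0.015,0,0,0]],
])

```text
time: 12.85
ee_pos: [0.6123, 0.0934, 0.0856]
orientation: [0.0, 0.987, 0.16, -0.002]
ft_force: [0.6, 0.1, -1.3]
grip_width: 0.0283
```

```bash
python3 - <<'E'
from h import *
info();im,m=shot('wrist','w17'); info(); s,r,y=st()
zoom(im,'w17z',205,305,190,290,6)
p=s['ee_pos']; q=circ(m,[p[0],p[1],.079],.006); print(q.min(0),q.max(0),w2pix(m,p+[0,0,.002]))
E
```

```text
t 12.85 pos [0.6123 0.0934 0.0856] yaw 0.3223 tilt [-0.0048 -0.0015] w 28.34mm F [ 0.6   0.12 -1.33] M [-0.05 -0.03  0.01] j [ 6.100e-02  3.110e-01  1.400e+00 -1.000e-03  1.435e+00 -2.620e-01]
t 12.90 pos [0.6126 0.0928 0.0862] yaw 0.3211 tilt [-0.0041 -0.0013] w 28.60mm F [-0.44  0.91 -0.84] M [-0.03  0.01  0.01] j [ 5.900e-02  3.110e-01  1.399e+00 -1.000e-03  1.436e+00 -2.620e-01]
[241.5462358  231.49592384] [261.45783635 249.63611291] [251.28618629 247.89895505]
```

View pics/w17z.png

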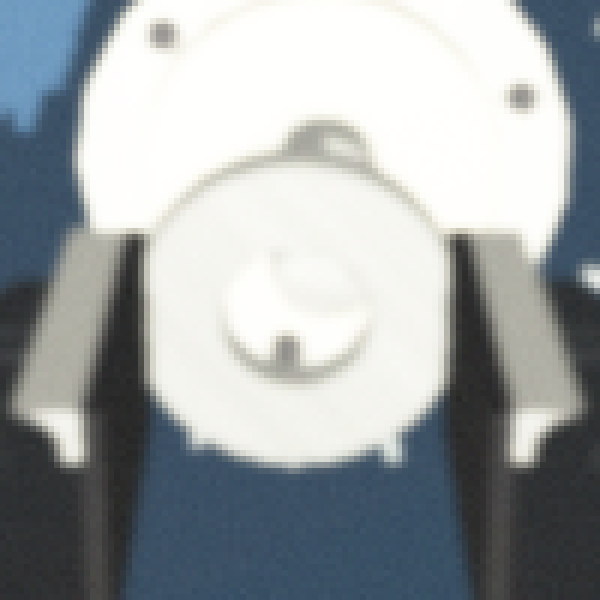

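>>> send_rows([
  [[20,0.003,-0.0033,-0.001,0,0,0],[20,0.003,-0.0033,-0.001,0,0,0],[20,0.003,-0.0033,-0.001,0,0,0],[20,0.003,-0.0033,-0.001,0,0,0]],
])

```text
time: 13.3
ee_pos: [0.6155, 0.0968, 0.0895]
orientation: [0.0, 0.987, 0.16, 0.0]
ft_force: [-0.4, -0.5, 0.6]
grip_width: 0.0285
```

```bash
python3 - <<'E'
from h import *
info();im,m=shot('wrist','w18'); info(); s,r,y=st()
zoom(im,'w18z',220,290,200,270,8,60,255)
p=s['ee_pos']; q=circ(m,[p[0],p[1],.079],.006); print(q.min(0),q.max(0),w2pix(m,p+[0,0,.002]))
E
```

```text
t 13.30 pos [0.6155 0.0968 0.0895] yaw 0.3214 tilt [ 0.0006 -0.0001] w 28.45mm F [-0.36 -0.45  0.63] M [ 0.03 -0.03 -0.03] j [ 0.065  0.313  1.39  -0.     1.438 -0.256]
t 13.35 pos [0.6154 0.097  0.0894] yaw 0.3217 tilt [ 0.0004 -0.0001] w 28.31mm F [-0.03 -0.33 -0.64] M [ 0.    0.03 -0.06] j [ 0.065  0.313  1.39  -0.     1.438 -0.256]
[241.63428493 227.55346792] [261.13195735 245.39576868] [251.20671814 245.95049439]
```

View pics/w18z.png

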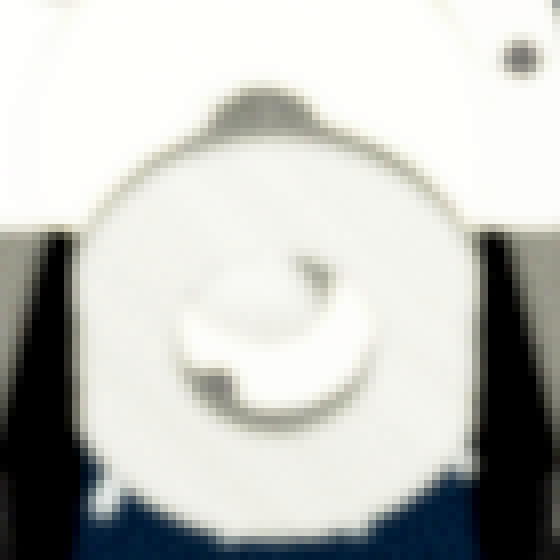

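>>> send_rows([
  [[20,-0.0019,0.0002,0,0,0,0],[20,-0.0019,0.0002,0.004,0,0,0],[20,-0.0019,0.0002,0.006,0,0,0],[20,-0.0019,0.0002,0.006,0,0,0]],
])

```text
time: 13.75
ee_pos: [0.6136, 0.0969, 0.084]
orientation: [-0.0, 0.987, 0.161, -0.001]
ft_force: [0.6, -0.3, -0.6]
grip_width: 0.029
```

```bash
python3 - <<'E'
from h import *
info();im,m=shot('wrist','w19'); info(); s,r,y=st()
zoom(im,'w19z',220,290,200,270,8,60,255)
p=s['ee_pos']; q=circ(m,[p[0],p[1],.079],.006); print(q.min(0),q.max(0),w2pix(m,p+[0,0,.002]))
E
```

```text
t 13.75 pos [0.6136 0.0969 0.084 ] yaw 0.3226 tilt [-0.0011 -0.0002] w 29.00mm F [ 0.61 -0.28 -0.64] M [0.05 0.   0.02] j [ 0.065  0.314  1.4   -0.     1.429 -0.257]
t 13.80 pos [0.6137 0.0969 0.0842] yaw 0.3226 tilt [-0.0007 -0.0002] w 27.86mm F [ 0.23  0.51 -0.29] M [-0.01 -0.02 -0.05] j [ 0.065  0.314  1.4   -0.     1.429 -0.257]
[241.50225395 231.57884329] [261.62872468 249.911141  ] [251.45151866 246.50384444]
```

View pics/w19z.png

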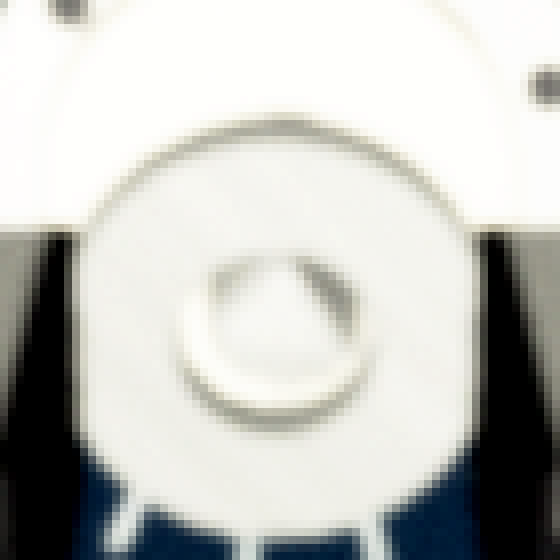

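>>> send_rows([
  [[20,0.0005,0.0006,0,0,0,0],[20,0.0005,0.0006,0.005,0,0,0],[20,0.0005,0.0006,0.01,0,0,0],[20,0.0005,0.0006,0.014,0,0,0]],
])

```text
time: 14.2
ee_pos: [0.6143, 0.0965, 0.0735]
orientation: [0.0, 0.987, 0.161, -0.0]
ft_force: [-0.7, -0.3, -0.1]
grip_width: 0.0283
```

```bash
python3 - <<'E'
from h import *
info()
E
```

```text
t 14.20 pos [0.6143 0.0965 0.0735] yaw 0.3225 tilt [-0.0005 -0.0003] w 28.28mm F [-0.67 -0.26 -0.05] M [-0.03 -0.07 -0.  ] j [ 0.065  0.323  1.41  -0.     1.409 -0.258]
```

>>> send_rows([
  [[20,0,0,0.008,0,0,0],[20,0,0,0.015,0,0,0],[20,0,0,0.02,0,0,0],[20,0,0,0.02,0,0,0]],
])

```text
time: 14.6
ee_pos: [0.614, 0.0964, 0.0581]
orientation: [0.0, 0.987, 0.16, -0.001]
ft_force: [-0.3, -0.6, -0.9]
grip_width: 0.0284
```

```bash
python3 - <<'E'
from h import *
info()
E
```

```text
t 14.60 pos [0.614  0.0964 0.0581] yaw 0.3224 tilt [-0.0013 -0.0004] w 28.44mm F [-0.26 -0.61 -0.9 ] M [-0.06 -0.09 -0.03] j [ 0.065  0.335  1.426 -0.     1.381 -0.258]
```

>>> send_rows([
  [[42,0,0,0,0,0,0],[42,0,0,0,0,0,0],[42,0,0,-0.02,0,0,0],[42,0,0,-0.045,0,0,0],[42,0,0,-0.06,0,0,0]],
])

```text
time: 15.1
ee_pos: [0.6156, 0.0967, 0.1073]
orientation: [0.0, 0.987, 0.161, 0.002]
ft_force: [-1.0, -0.5, 0.4]
grip_width: 0.0418
```

```bash
python3 - <<'E'
from h import *
info();im,m=shot('wrist','w20'); info(); s,r,y=st()
zoom(im,'w20z',195,315,165,285,6)
E
```

```text
t 15.10 pos [0.6156 0.0967 0.1073] yaw 0.3225 tilt [0.004  0.0002] w 41.82mm F [-1.03 -0.51  0.39] M [ 0.09 -0.01  0.01] j [ 0.065  0.298  1.372 -0.     1.468 -0.258]
t 15.15 pos [0.6167 0.0968 0.1093] yaw 0.3225 tilt [0.0075 0.0004] w 42.05mm F [0.59 0.09 1.96] M [ 0.03 -0.01  0.01] j [ 0.065  0.297  1.37  -0.     1.468 -0.258]
```

View pics/w20z.png

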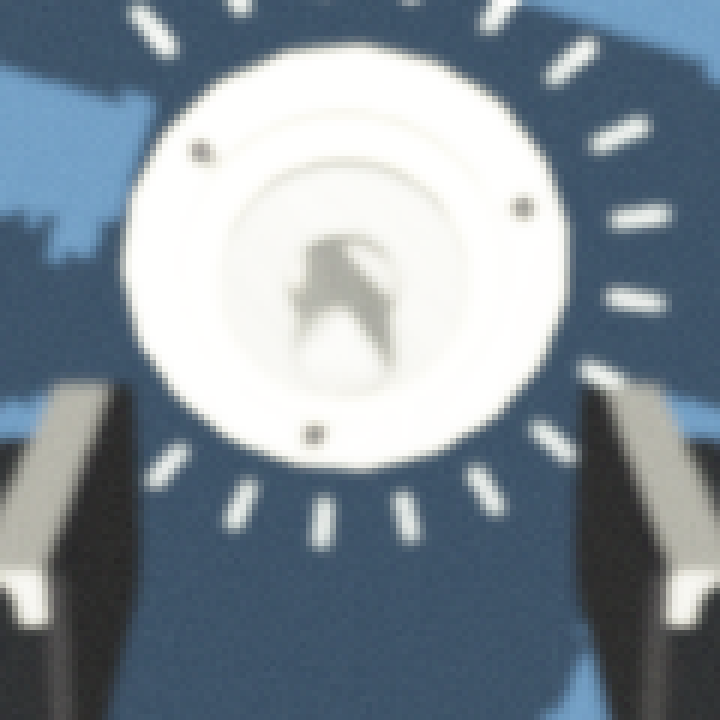

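View pics/w20.png

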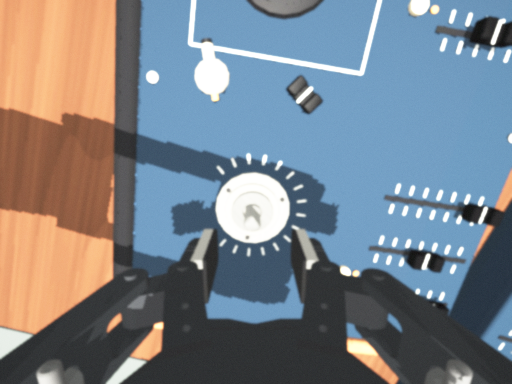

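```bash
python3 - <<'E'
from h import *
im,mt=shot('top','t3')
# panel front edge from wrist image w20
w=cv2.imread('pics/w20.png').astype(int); m=camera_model('wrist')
pts=[]
for row in list(range(10,90,4))+list(range(215,260,4)):
    d=w[row,95:175,0]; # blue channel in BGR
    g=np.convolve(d,np.ones(3)/3,'same'); k=np.argmax(np.diff(g)[20:60])+20; pts.append((95+k+.5,row))
print(pts[::4])
P=np.array([pix2w(m,p,.045)[:2] for p in pts]); 
vx,vy,x0,y0=cv2.fitLine(P.astype(np.float32),cv2.DIST_HUBER,0,.001,.001).ravel(); print('edge dir',np.arctan2(vy,vx),vx,vy, 'resid',np.abs((P-[x0,y0])@[-vy,vx]).mean())
zoom(im,'t3z',130,290,100,230,5)
for q in ['panel','spindle','spindle_flat','slip_washer','steel_washer','dial','dial_screw']:
    for r in mark_of('wrist',q)[:1]: print(q,r['conf'],np.round(r['location'],1))
E
```

```text
[(np.float64(141.5), 10), (np.float64(140.5), 26), (np.float64(140.5), 42), (np.float64(138.5), 58), (np.float64(138.5), 74), (np.float64(133.5), 215), (np.float64(132.5), 231), (np.float64(132.5), 247)]
edge dir -1.4037431 0.16627727 -0.98607904 resid 0.00024644487978224094
panel 0.84 [322.2 109.3]
spindle_flat 0.59 [257.  215.3]
```

View pics/t3z.png

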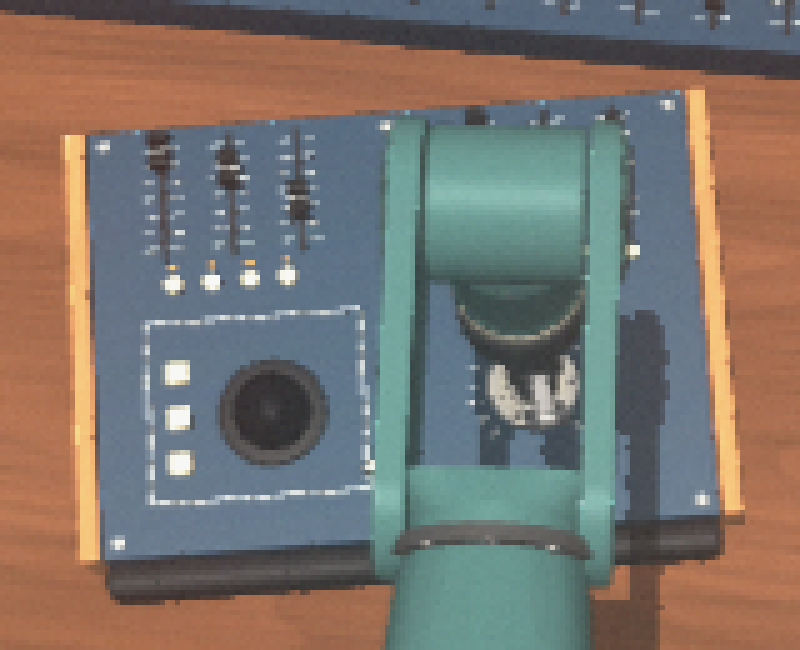

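>>> send_rows([
  [[42,0,0,0,0,0,0.274],[42,0,0,0,0,0,0.274],[42,0,0,0,0,0,0.274],[42,0,0,0,0,0,0.274],[42,0,0,0,0,0,0.274]],
])

```text
time: 16.05
ee_pos: [0.6141, 0.0965, 0.1033]
orientation: [0.0, 0.977, -0.215, -0.001]
ft_force: [0.1, -0.2, -0.3]
grip_width: 0.0418
```

```bash
python3 - <<'E'
from h import *
info(); plan([.614,.0964,.085],-.54)
E
```

```text
t 16.05 pos [0.6141 0.0965 0.1033] yaw -0.4338 tilt [-0.0013 -0.0002] w 41.83mm F [ 0.13 -0.21 -0.27] M [0.   0.02 0.01] j [ 0.065  0.301  1.376 -0.     1.466  0.499]
PLAN [2e-05, 0.00021, 0.02444] [0.00025, 0.00035, 0.03382] dist mm 18.3 deg [0.  0.1 6.1]
```

>>> send_rows([
  [[36,0,0,0.012,0,0,0.034],[36,0,0,0.024,0,0,0.034],[36,0,0,0.036,0,0,0.034],[36,0,0,0.045,0,0,0.034],[36,0,0,0.049,0,0,0.034]],
])

```text
time: 16.55
ee_pos: [0.6136, 0.0965, 0.0657]
orientation: [0.0, 0.965, -0.264, -0.001]
ft_force: [0.8, 0.3, -0.1]
grip_width: 0.0359
```

```bash
python3 - <<'E'
from h import *
info();im,m=shot('wrist','w21'); info(); zoom(im,'w21z',195,315,165,285,6,80,255)
E
```

```text
t 16.55 pos [0.6136 0.0965 0.0657] yaw -0.5335 tilt [-0.0025 -0.0003] w 35.91mm F [ 0.79  0.32 -0.09] M [-0.02 -0.01  0.04] j [ 0.065  0.329  1.418 -0.     1.397  0.598]
t 16.60 pos [0.6136 0.0965 0.0657] yaw -0.5337 tilt [-0.0025 -0.0002] w 36.25mm F [-0.31 -0.23  0.02] M [-0.03 -0.    0.06] j [ 0.065  0.329  1.418 -0.     1.397  0.598]
```

View pics/w21z.png

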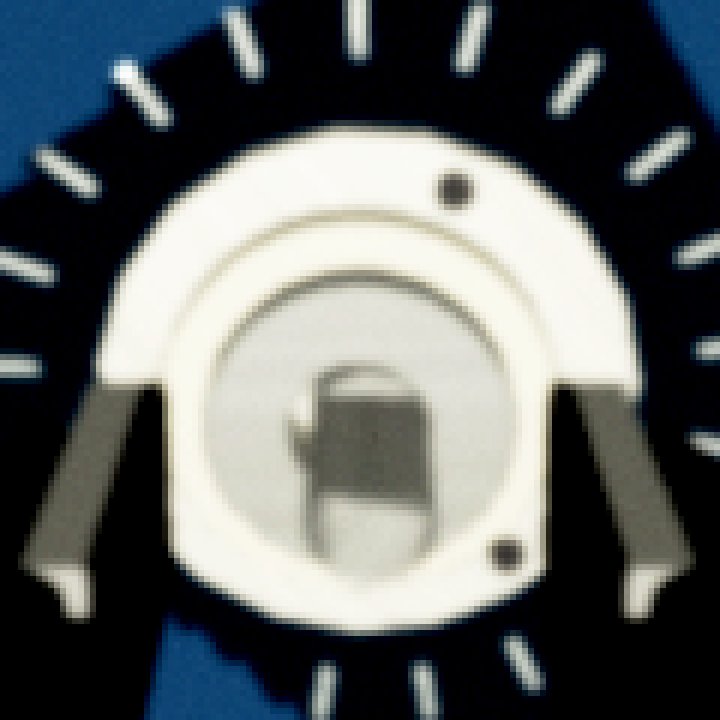

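>>> send_rows([
  [[2,0.0017,0,0,0,0,0],[2,0.0017,0,0,0,0,0],[2,0.0017,0,0,0,0,0],[2,0.0017,0,0,0,0,0],[2,0.0017,0,0,0,0,0]],
], newtons=25)

```text
time: 17.1
ee_pos: [0.6151, 0.0963, 0.0678]
orientation: [-0.0, 0.965, -0.264, -0.0]
ft_force: [-4.9, 2.2, 3.1]
grip_width: 0.0108
```

```bash
python3 - <<'E'
from h import *
info();im,m=shot('wrist','w22'); info(); zoom(im,'w22z',195,315,165,285,6,80,255)
E
```

```text
t 17.10 pos [0.6151 0.0963 0.0678] yaw -0.5341 tilt [-0.0008  0.0005] w 10.77mm F [-4.87  2.17  3.12] M [0.33 0.71 0.02] j [6.400e-02 3.290e-01 1.414e+00 1.000e-03 1.399e+00 5.980e-01]
t 17.15 pos [0.6151 0.0963 0.0677] yaw -0.5342 tilt [-0.0008  0.0005] w 10.52mm F [-4.24  3.03  3.41] M [ 0.32  0.76 -0.  ] j [6.400e-02 3.290e-01 1.414e+00 1.000e-03 1.399e+00 5.980e-01]
```

View pics/w22z.png

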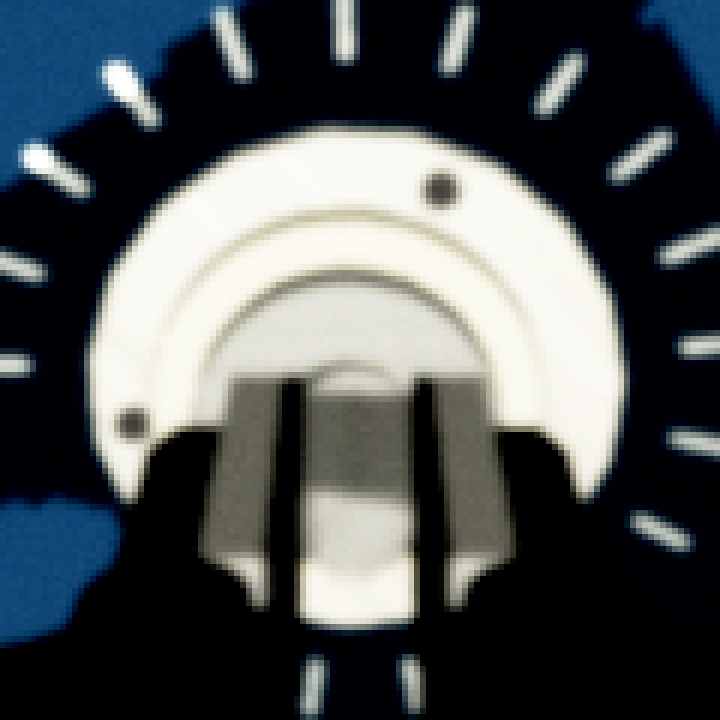

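>>> send_rows([
  [[0,0,0,0,0,0,0],[0,0,0,0,0,0,0],[0,0,0,0,0,0,-0.03],[0,0,0,0,0,0,-0.03]],
], newtons=50)

```text
time: 17.55
ee_pos: [0.6151, 0.0964, 0.0678]
orientation: [-0.0, 0.976, -0.217, -0.0]
ft_force: [-5.0, 2.1, 3.2]
grip_width: 0.0095
```

```bash
python3 - <<'E'
from h import *
info();im,m=shot('wrist','w23'); info(); zoom(im,'w23z',195,315,165,285,6,80,255)
E
```

```text
t 17.55 pos [0.6151 0.0964 0.0678] yaw -0.4384 tilt [-0.0009  0.0006] w 9.55mm F [-4.95  2.14  3.19] M [0.37 0.82 0.04] j [6.400e-02 3.290e-01 1.414e+00 1.000e-03 1.399e+00 5.020e-01]
t 17.60 pos [0.615  0.0964 0.0678] yaw -0.4396 tilt [-0.0009  0.0006] w 9.24mm F [-5.68  1.41  3.55] M [ 0.33  0.88 -0.02] j [6.400e-02 3.290e-01 1.414e+00 1.000e-03 1.399e+00 5.030e-01]
```

View pics/w23z.png

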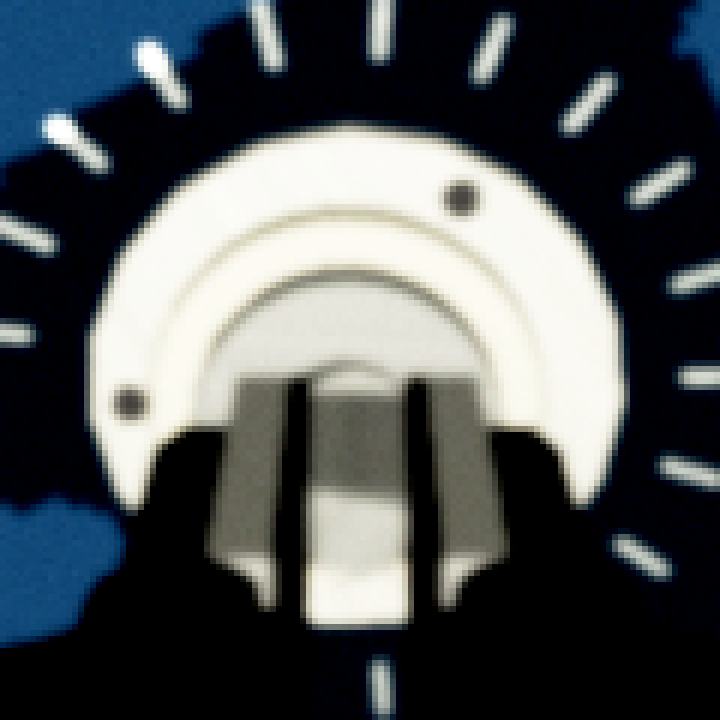

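>>> send_rows([
  [[0,-0.0007,0,0,0,0,-0.195],[0,-0.0007,0,0,0,0,-0.195],[0,-0.0007,0,0,0,0,-0.195],[0,-0.0007,0,0,0,0,-0.195],[0,-0.0007,0,0,0,0,-0.195]],
])

```text
time: 18.1
ee_pos: [0.6146, 0.0964, 0.0678]
orientation: [-0.0, 0.996, 0.088, -0.0]
ft_force: [-3.9, 2.2, 3.7]
grip_width: 0.0091
```

```bash
python3 - <<'E'
from h import *
info();plan([.615,.0964,.0678],.167)
E
```

```text
t 18.10 pos [0.6146 0.0964 0.0678] yaw 0.1753 tilt [-0.0008  0.0004] w 9.06mm F [-3.91  2.2   3.74] M [ 0.29  0.75 -0.04] j [ 0.064  0.328  1.415  0.     1.399 -0.111]
PLAN [0.00046, 0.00013, 2e-05] [-0.00017, 0.00022, 0.00265] dist mm 0.4 deg [-0.   0.   0.5]
```

>>> send_rows([
  [[0,0,0,0,0,0,0.002],[0,0,0,0,0,0,0.002],[0,0,0,0,0,0,0.002]],
])

```text
time: 18.4
ee_pos: [0.6147, 0.0964, 0.0678]
orientation: [-0.0, 0.997, 0.083, -0.0]
ft_force: [-4.3, 1.7, 4.2]
grip_width: 0.0096
```

```bash
python3 - <<'E'
from h import *
info()
E
```

```text
t 18.40 pos [0.6147 0.0964 0.0678] yaw 0.1664 tilt [-0.0006  0.0004] w 9.61mm F [-4.3   1.72  4.23] M [0.33 0.8  0.04] j [ 0.064  0.328  1.415  0.     1.399 -0.102]
```

>>> send_rows([
  [[36,0,0,0,0,0,0],[36,0,0,0,0,0,0],[36,0,0,0,0,0,0]],
])

```text
time: 18.7
ee_pos: [0.6158, 0.0957, 0.0675]
orientation: [0.0, 0.997, 0.083, 0.001]
ft_force: [0.2, 0.4, -0.6]
grip_width: 0.0362
```

```bash
python3 - <<'E'
from h import *
info();im,m=shot('wrist','w24'); info(); zoom(im,'w24z',195,315,165,285,6,80,255)
E
```

```text
t 18.70 pos [0.6158 0.0957 0.0675] yaw 0.1659 tilt [ 0.0016 -0.0006] w 36.25mm F [ 0.16  0.42 -0.57] M [-0.02  0.01 -0.05] j [ 6.400e-02  3.290e-01  1.415e+00 -1.000e-03  1.396e+00 -1.020e-01]
t 18.75 pos [0.6157 0.0958 0.0674] yaw 0.1659 tilt [ 0.0013 -0.0005] w 36.13mm F [ 0.21 -0.26  0.15] M [ 0.03 -0.02  0.01] j [ 6.400e-02  3.290e-01  1.415e+00 -1.000e-03  1.396e+00 -1.020e-01]
```

View pics/w24z.png

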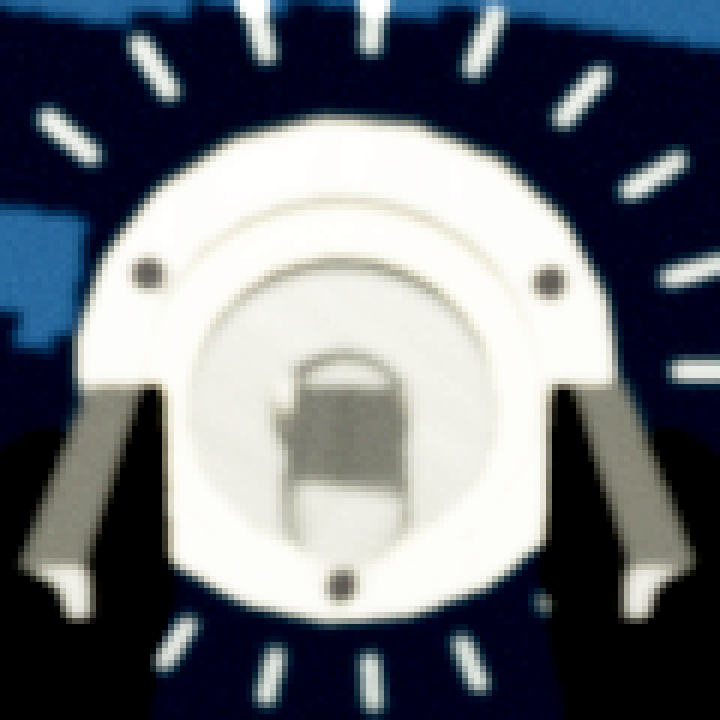

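```bash
python3 - <<'E'
from h import *
info();plan([.437,-.211,.10],-1.17)
E
```

```text
t 18.75 pos [0.6157 0.0958 0.0674] yaw 0.1659 tilt [ 0.0013 -0.0005] w 36.13mm F [ 0.21 -0.26  0.15] M [ 0.03 -0.02  0.01] j [ 6.400e-02  3.290e-01  1.415e+00 -1.000e-03  1.396e+00 -1.020e-01]
PLAN [-0.30244, 0.36411, -0.04353] [-6e-05, -0.00047, 0.42523] dist mm 356.5 deg [-0.  -0.1 76.5]
```

>>> send_rows([
  [[60,0,0,-0.06,0,0,0],[64,-0.302,0.364,-0.044,0,0,0.425],[64,-0.302,0.364,-0.044,0,0,0.425],[64,-0.302,0.364,-0.044,0,0,0.425],[64,-0.302,0.364,-0.044,0,0,0.425]],
], newtons=30)

```text
time: 19.25
ee_pos: [0.5139, -0.0783, 0.1058]
orientation: [0.0, 0.976, -0.218, 0.001]
ft_force: [0.2, -1.6, -0.0]
grip_width: 0.0638
```

```bash
python3 - <<'E'
from h import *
info();plan([.437,-.211,.10],-1.17)
E
```

```text
t 19.25 pos [ 0.5139 -0.0783  0.1058] yaw -0.4393 tilt [ 0.0015 -0.0011] w 63.81mm F [ 0.18 -1.63 -0.01] M [-0.08 -0.03 -0.02] j [-2.600e-01  7.900e-02  1.632e+00 -1.000e-03  1.429e+00  1.800e-01]
PLAN [-0.01757, 0.20376, 0.00781] [-0.0001, -0.00058, 0.23258] dist mm 153.5 deg [-0.  -0.1 41.9]
```

>>> send_rows([
  [[64,-0.0176,0.204,0.008,0,0,0.2325],[64,-0.0176,0.204,0.008,0,0,0.2325],[64,-0.0176,0.204,0.008,0,0,0.2325],[64,-0.0176,0.204,0.008,0,0,0.2325],[64,-0.0176,0.204,0.008,0,0,0.2325]],
])

```text
time: 19.75
ee_pos: [0.4374, -0.2123, 0.0998]
orientation: [0.0, 0.833, -0.554, 0.001]
ft_force: [0.3, 0.5, 0.7]
grip_width: 0.0641
```

>>> send_rows([
  [[64,0,0,0,0,0,0],[64,0,0,0,0,0,0],[64,0,0,0,0,0,0]],
])

```text
time: 20.05
ee_pos: [0.4386, -0.2097, 0.0997]
orientation: [0.0, 0.836, -0.549, 0.0]
ft_force: [0.7, -0.7, -0.4]
grip_width: 0.0642
```

```bash
python3 - <<'E'
from h import *
info();im,m=shot('wrist','w25'); info()
for q,z in (('dial',.003),('dial_screw',.012)):
    for r in mark_of('wrist',q)[:1]: print(q,r['conf'],np.round(r['location'],1),pix2w(m,r['location'],z))
zoom(im,'w25z',180,330,130,280,5)
E
```

```text
t 20.05 pos [ 0.4386 -0.2097  0.0997] yaw -1.1616 tilt [ 0.0002 -0.0003] w 64.20mm F [ 0.71 -0.68 -0.44] M [-0.03 -0.03  0.01] j [-0.563  0.01   1.716 -0.     1.414  0.599]
t 20.10 pos [ 0.4386 -0.2097  0.0996] yaw -1.1619 tilt [ 0.0001 -0.0003] w 64.08mm F [ 0.03 -0.74  0.35] M [-0.02  0.02 -0.02] j [-0.562  0.01   1.716 -0.     1.415  0.599]
dial 0.73 [257.1 193.4] [ 0.44249714 -0.21012086  0.003     ]
dial_screw 0.91 [255.7 170. ] [ 0.46365147 -0.19943856  0.012     ]
```

View pics/w25z.png

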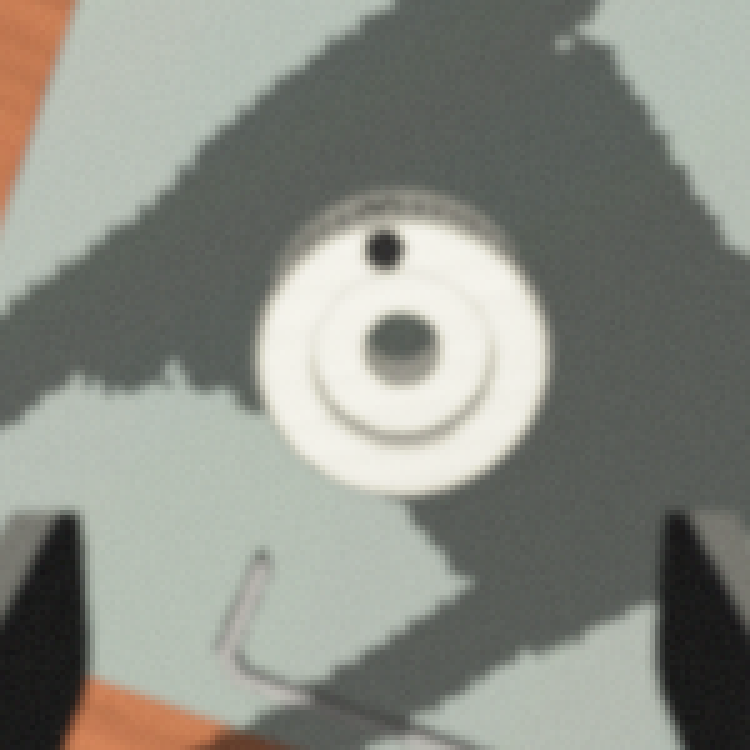

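```bash
python3 - <<'E'
from h import *
im=cv2.cvtColor(cv2.imread('pics/w25.png'),cv2.COLOR_BGR2RGB); m=camera_model('wrist')
g=(im[:,:,1]>190).astype(np.uint8); cs,_=cv2.findContours(g,cv2.RETR_EXTERNAL,cv2.CHAIN_APPROX_NONE)
for c in cs:
    if cv2.contourArea(c)>1500:
        e=cv2.fitEllipse(c); print(e); 
        if abs(e[0][0]-260)<8: C=e[0]
d=pix2w(m,(256.9,179.9),.027); c=pix2w(m,C,.027); print(c,d,np.linalg.norm(d-c),'yaw',np.arctan2(*(d-c)[[1,0]]))
print(w2pix(m,[*get_state()['ee_pos'][:2],.027]))
# corrected centre using pixel bias
cc=pix2w(m,np.array(C)-[2.3,-2.8],.027); print(cc)
plan([cc[0],cc[1],.05],-1.1619)
E
```

```text
((220.9639434814453, 228.1851043701172), (59.57301712036133, 150.84828186035156), 56.72349166870117)
((270.939453125, 96.39443969726562), (151.7759246826172, 191.97946166992188), 34.49701690673828)Traceback (most recent call last):
  File "<stdin>", line 8, in <module>
NameError: name 'C' is not defined. Did you mean: 'c'?
```

```bash
python3 - <<'E'
from h import *
from scipy.optimize import least_squares
m=camera_model('wrist')
def f(c):
    q=circ(m,[c[0],c[1],.027],.025,200); return [q[:,0].min()-230.3,q[:,0].max()-289.3,q[:,1].max()-228.7]
r=least_squares(f,[.44,-.21]); print(r.x,r.fun)
c=np.array([*r.x,.027]); C=w2pix(m,c); d=pix2w(m,(256.9,179.6),.027); print(C,np.linalg.norm(d-c),'yaw',np.arctan2(*(d-c)[[1,0]]))
cc=pix2w(m,C-[2.3,-2.8],.027); print(cc)
plan([cc[0],cc[1],.045],-1.1619)
E
```

```text
[ 0.44357129 -0.21167197] [-0.49735737  0.49724768  0.03451105]
[259.79459407 201.04530952] 0.018514888761895783 yaw 0.5421840713061568
[ 0.44055598 -0.21089704  0.027     ]
PLAN [0.00257, -0.00174, 0.07282] [0.0, -7e-05, -0.00019] dist mm 54.7 deg [ 0. -0. -0.]
```

>>> send_rows([
  [[64,0.0026,-0.0017,0.05,0,0,0],[64,0.0026,-0.0017,0.075,0,0,0],[64,0.0026,-0.0017,0.075,0,0,0],[64,0.0026,-0.0017,0.075,0,0,0]],
])

```text
time: 20.6
ee_pos: [0.4405, -0.2111, 0.0436]
orientation: [0.0, 0.836, -0.549, -0.0]
ft_force: [0.2, -0.2, -0.1]
grip_width: 0.0639
```

```bash
python3 - <<'E'
from h import *
info();im,m=shot('wrist','w26'); info(); zoom(im,'w26z',180,330,150,300,5)
E
```

```text
t 20.60 pos [ 0.4405 -0.2111  0.0436] yaw -1.1635 tilt [-0.0002  0.    ] w 63.95mm F [ 0.18 -0.25 -0.07] M [-0.03  0.02 -0.05] j [-0.563  0.07   1.775 -0.     1.297  0.6  ]
t 20.65 pos [ 0.4411 -0.2116  0.0445] yaw -1.1636 tilt [ 0.0016 -0.0011] w 63.65mm F [ 0.53 -0.77  0.16] M [ 0.02 -0.02  0.04] j [-0.563  0.069  1.774 -0.     1.297  0.601]
```

View pics/w26z.png

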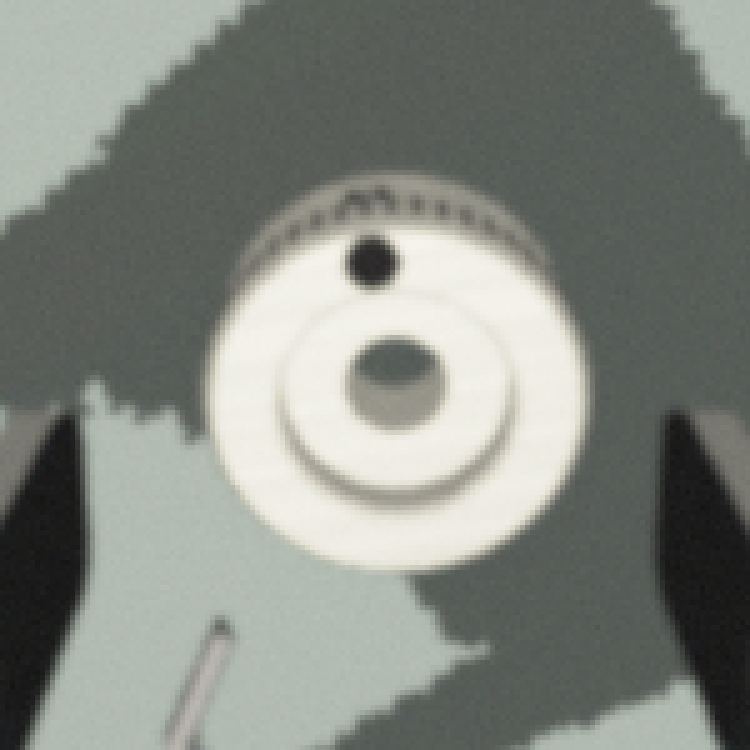

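>>> send_rows([
  [[64,0.004,0,0.025,0,0,0],[64,0.004,0,0.0495,0,0,0],[64,0.004,0,0.0495,0,0,0],[64,0.004,0,0.0495,0,0,0]],
])

```text
time: 21.05
ee_pos: [0.4422, -0.2144, 0.0075]
orientation: [0.0, 0.835, -0.55, 0.001]
ft_force: [0.3, -0.6, 0.5]
grip_width: 0.0638
```

```bash
python3 - <<'E'
from h import *
info();im,m=shot('wrist','w27'); info(); zoom(im,'w27z',180,330,180,330,5)
E
```

```text
t 21.05 pos [ 0.4422 -0.2144  0.0075] yaw -1.1641 tilt [ 0.0015 -0.001 ] w 63.82mm F [ 0.28 -0.56  0.53] M [0.01 0.01 0.06] j [-0.567  0.118  1.803 -0.     1.218  0.597]
t 21.10 pos [ 0.4426 -0.2147  0.008 ] yaw -1.1641 tilt [ 0.0025 -0.0017] w 63.94mm F [ 0.63  0.08 -0.54] M [-0.01  0.02  0.  ] j [-0.567  0.117  1.803 -0.     1.218  0.597]
```

View pics/w27z.png

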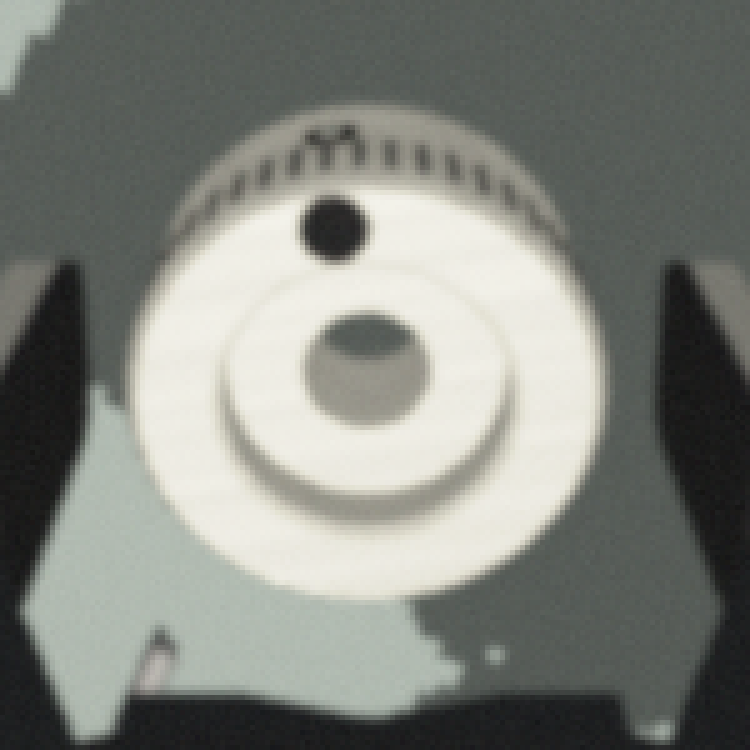

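```bash
python3 - <<'E'
from h import *
m=camera_model('wrist'); s,r,y=st(); p=s['ee_pos']-np.array([.0002,-.0001,0])
q=circ(m,[p[0],p[1],.027],.025,200); print(q.min(0),q.max(0)); 
print('meas',[130/5+180-.4,188/5+180-.4],[605/5+180-.4,598/5+180-.4])
d=np.array([334/5+180-.4,230/5+180-.4]); c=q.mean(0)
q2=circ(m,[p[0],p[1],.020],.007,200); print('bore top',q2.min(0),q2.max(0),'meas',[305/5+179.6,312/5+179.6],[430/5+179.6,428/5+179.6])
E
```

```text
[206.60372674 217.46123063] [304.53410346 304.60718248]
meas [205.6, 217.2] [300.6, 299.20000000000005]
bore top [242.42768653 244.49604764] [268.53996397 267.89111112] meas [240.6, 242.0] [265.6, 265.2]
```

>>> send_rows([
  [[44,-0.001,0.0005,0,0,0,0],[44,-0.001,0.0005,0,0,0,0],[40,-0.001,0.0005,0,0,0,0],[40,-0.001,0.0005,0,0,0,0]],
], newtons=40)

```text
time: 21.5
ee_pos: [0.4422, -0.2142, 0.0084]
orientation: [-0.0, 0.835, -0.55, 0.002]
ft_force: [-0.4, 0.4, 6.3]
grip_width: 0.0493
```

```bash
python3 - <<'E'
from h import *
info();im,m=shot('wrist','w28'); info(); zoom(im,'w28z',180,330,180,330,5)
s,r,y=st(); p=s['ee_pos']; q2=circ(m,[p[0],p[1],.020],.007,200); print('bore top',q2.min(0),q2.max(0))
E
```

```text
t 21.50 pos [ 0.4422 -0.2142  0.0084] yaw -1.1641 tilt [ 0.0033 -0.002 ] w 49.29mm F [-0.42  0.42  6.28] M [ 0.1   0.11 -0.05] j [-0.567  0.115  1.805  0.     1.218  0.597]
t 21.55 pos [ 0.4422 -0.2142  0.0084] yaw -1.1641 tilt [ 0.0032 -0.002 ] w 49.59mm F [-0.14  0.75  6.11] M [0.12 0.09 0.02] j [-0.567  0.115  1.805  0.     1.218  0.597]
bore top [242.74083903 243.83966289] [268.77604472 267.19170373]
```

View pics/w28z.png

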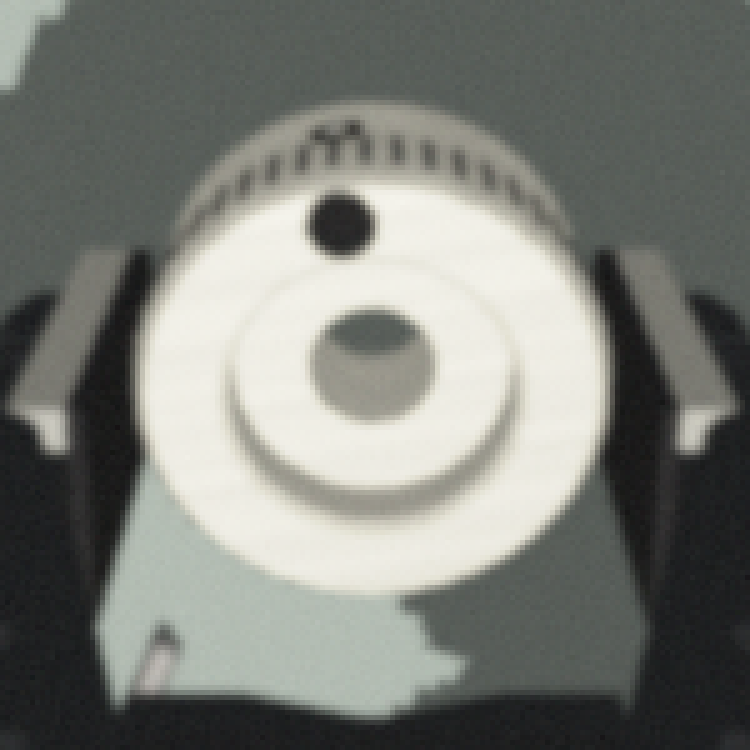

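```bash
python3 - <<'E'
from h import *
info();plan([.6135,.0964,.110],1.607)
E
```

```text
t 21.55 pos [ 0.4422 -0.2142  0.0084] yaw -1.1641 tilt [ 0.0032 -0.002 ] w 49.59mm F [-0.14  0.75  6.11] M [0.12 0.09 0.02] j [-0.567  0.115  1.805  0.     1.218  0.597]
PLAN [-0.28958, -0.37393, -0.13556] [0.00121, -0.00122, -0.88206] dist mm 369.0 deg [   0.2   -0.2 -158.8]
```

>>> send_rows([
  [[40,0,0,-0.05,0,0,0],[40,0,0,-0.1,0,0,0],[40,-0.03,-0.04,-0.136,0,0,-0.882],[40,-0.29,-0.374,-0.136,0,0,-0.882],[40,-0.29,-0.374,-0.136,0,0,-0.882]],
], newtons=50)

```text
time: 22.05
ee_pos: [0.5092, -0.0927, 0.1104]
orientation: [-0.0, 0.938, -0.348, 0.002]
ft_force: [0.4, -0.8, -1.4]
grip_width: 0.0492
```

```bash
python3 - <<'E'
from h import *
info();plan([.6135,.0964,.110],1.607)
E
```

```text
t 22.05 pos [ 0.5092 -0.0927  0.1104] yaw -0.7102 tilt [ 0.0043 -0.0014] w 49.16mm F [ 0.43 -0.76 -1.45] M [-0.05 -0.03  0.05] j [-0.29   0.068  1.634 -0.     1.435  0.421]
PLAN [-0.05894, -0.28192, 0.00084] [0.00125, -0.00131, -0.73758] dist mm 216.0 deg [   0.2   -0.2 -132.8]
```

>>> send_rows([
  [[40,-0.059,-0.282,0,0.0012,-0.0013,-0.7375],[40,-0.059,-0.282,0,0.0012,-0.0013,-0.7375],[40,-0.059,-0.282,0,0.0012,-0.0013,-0.7375],[40,-0.059,-0.282,0,0.0012,-0.0013,-0.7375],[40,-0.059,-0.282,0,0.0012,-0.0013,-0.7375]],
])

```text
time: 22.55
ee_pos: [0.6141, 0.1002, 0.108]
orientation: [-0.002, 1.0, 0.023, 0.0]
ft_force: [-0.7, -1.3, -0.4]
grip_width: 0.0489
```

```bash
python3 - <<'E'
from h import *
info();plan([.6135,.0964,.110],1.607)
E
```

```text
t 22.55 pos [0.6141 0.1002 0.108 ] yaw 0.0465 tilt [0.0001 0.0035] w 48.91mm F [-0.67 -1.28 -0.39] M [-0.06  0.02  0.03] j [0.069 0.298 1.371 0.003 1.473 0.022]
PLAN [-0.00098, 0.00504, -0.00266] [-0.00082, -0.00092, -0.49672] dist mm 4.3 deg [ -0.1  -0.2 -89.4]
```

>>> send_rows([
  [[40,0,0,0,0,0,-0.497],[40,0,0,0,0,0,-0.497],[40,0,0,0,0,0,-0.497],[40,0,0,0,0,0,-0.497],[40,0,0,0,0,0,-0.497]],
])

```text
time: 23.05
ee_pos: [0.6126, 0.0956, 0.108]
orientation: [-0.001, 0.923, 0.386, -0.0]
ft_force: [-0.4, -0.3, -1.9]
grip_width: 0.0492
```

```bash
python3 - <<'E'
from h import *
info();plan([.6135,.0964,.110],1.607)
E
```

```text
t 23.05 pos [0.6126 0.0956 0.108 ] yaw 0.7921 tilt [-0.0013  0.0014] w 49.16mm F [-0.37 -0.26 -1.85] M [ 0.01 -0.06 -0.01] j [ 6.300e-02  2.940e-01  1.375e+00  1.000e-03  1.473e+00 -7.300e-01]
PLAN [0.00165, 0.0001, -0.00261] [-0.00057, -0.00027, -0.25938] dist mm 2.3 deg [ -0.1  -0.  -46.7]
```

>>> send_rows([
  [[40,0.0016,0,0,0,0,-0.259],[40,0.0016,0,0,0,0,-0.259],[40,0.0016,0,0,0,0,-0.259],[40,0.0016,0,0,0,0,-0.259],[40,0.0016,0,0,0,0,-0.259]],
])

```text
time: 23.55
ee_pos: [0.6134, 0.0963, 0.1081]
orientation: [-0.001, 0.717, 0.697, 0.0]
ft_force: [0.2, 0.5, -2.0]
grip_width: 0.0489
```

```bash
python3 - <<'E'
from h import *
info();plan([.6135,.0964,.0905],1.607)
E
```

```text
t 23.55 pos [0.6134 0.0963 0.1081] yaw 1.5420 tilt [-0.0012  0.0014] w 48.92mm F [ 0.18  0.52 -1.96] M [-0.04  0.04  0.01] j [ 0.064  0.296  1.372  0.002  1.474 -1.478]
PLAN [5e-05, 0.00014, 0.02346] [-0.00039, -0.00046, -0.02069] dist mm 17.6 deg [-0.1 -0.1 -3.7]
```

Finish the turn, come down to just above the spindle top, and look.

>>> send_rows([
  [[40,0,0,0.008,0,0,-0.0207],[40,0,0,0.016,0,0,-0.0207],[40,0,0,0.0225,0,0,-0.0207],[40,0,0,0.0225,0,0,-0.0207]],
])

```text
time: 23.95
ee_pos: [0.6127, 0.0963, 0.0899]
orientation: [-0.002, 0.697, 0.717, -0.001]
ft_force: [-0.7, -0.8, -1.8]
grip_width: 0.0495
```

```bash
python3 - <<'E'
from h import *
info();im,m=shot('wrist','w29'); info(); zoom(im,'w29z',180,330,170,320,5)
E
```

```text
t 23.95 pos [0.6127 0.0963 0.0899] yaw 1.5998 tilt [-0.0035  0.0013] w 49.47mm F [-0.69 -0.8  -1.78] M [-0.05  0.03 -0.02] j [ 0.064  0.309  1.394  0.002  1.442 -1.536]
t 24.00 pos [0.6131 0.0963 0.0905] yaw 1.6001 tilt [-0.0025  0.0014] w 49.00mm F [ 0.36 -0.11 -0.89] M [ 0.04 -0.02 -0.02] j [ 0.064  0.309  1.393  0.002  1.442 -1.537]
```

View pics/w29z.png

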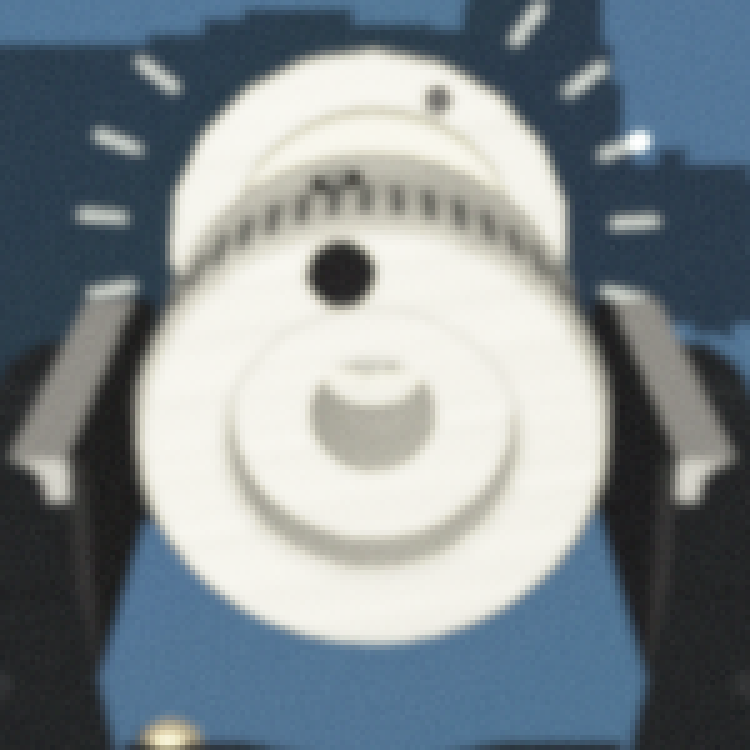

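>>> send_rows([
  [[40,0,0.0003,0.003,0,0,0],[40,0,0.0003,0.007,0,0,0],[40,0,0.0003,0.011,0,0,0],[40,0,0.0003,0.013,0,0,0]],
])

```text
time: 24.4
ee_pos: [0.6136, 0.0964, 0.0811]
orientation: [-0.001, 0.696, 0.718, 0.0]
ft_force: [0.1, -0.2, -1.3]
grip_width: 0.0497
```

```bash
python3 - <<'E'
from h import *
info();im,m=shot('wrist','w30'); info(); zoom(im,'w30z',180,330,170,320,5)
E
```

```text
t 24.40 pos [0.6136 0.0964 0.0811] yaw 1.6007 tilt [-0.0014  0.0014] w 49.69mm F [ 0.1  -0.24 -1.25] M [0.02 0.03 0.03] j [ 0.064  0.316  1.403  0.002  1.424 -1.537]
t 24.45 pos [0.6135 0.0963 0.0809] yaw 1.6007 tilt [-0.0018  0.0014] w 48.69mm F [-0.97 -0.75 -1.81] M [ 0.03 -0.08  0.02] j [ 0.064  0.316  1.403  0.002  1.424 -1.537]
```

View pics/w30z.png

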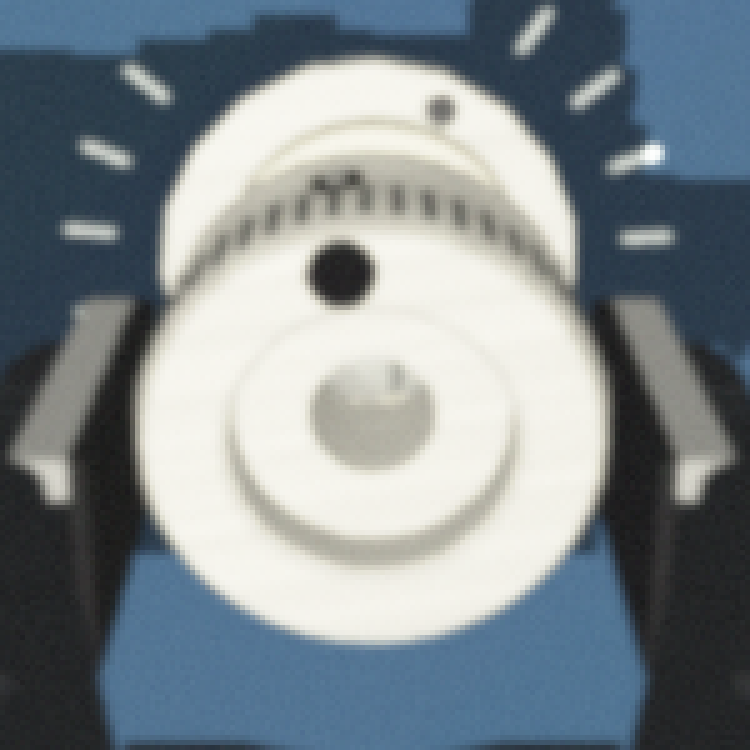

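>>> send_rows([
  [[40,0,0,0.005,0,0,0],[40,0,0,0.01,0,0,0],[40,0,0,0.015,0,0,0],[40,0,0,0.018,0,0,0]],
])

```text
time: 24.85
ee_pos: [0.6135, 0.0964, 0.0674]
orientation: [-0.001, 0.696, 0.718, -0.0]
ft_force: [-0.5, 0.3, -1.7]
grip_width: 0.0492
```

```bash
python3 - <<'E'
from h import *
info();im,m=shot('wrist','w31'); info(); zoom(im,'w31z',180,330,170,320,5)
E
```

```text
t 24.85 pos [0.6135 0.0964 0.0674] yaw 1.6008 tilt [-0.0017  0.0014] w 49.18mm F [-0.51  0.31 -1.66] M [ 0.04 -0.01  0.04] j [ 0.064  0.327  1.418  0.002  1.398 -1.537]
t 24.90 pos [0.6133 0.0964 0.067 ] yaw 1.6008 tilt [-0.0023  0.0014] w 49.22mm F [-0.4   0.15 -1.82] M [ 0.04  0.03 -0.  ] j [ 0.064  0.327  1.418  0.002  1.398 -1.537]
```

View pics/w31z.png

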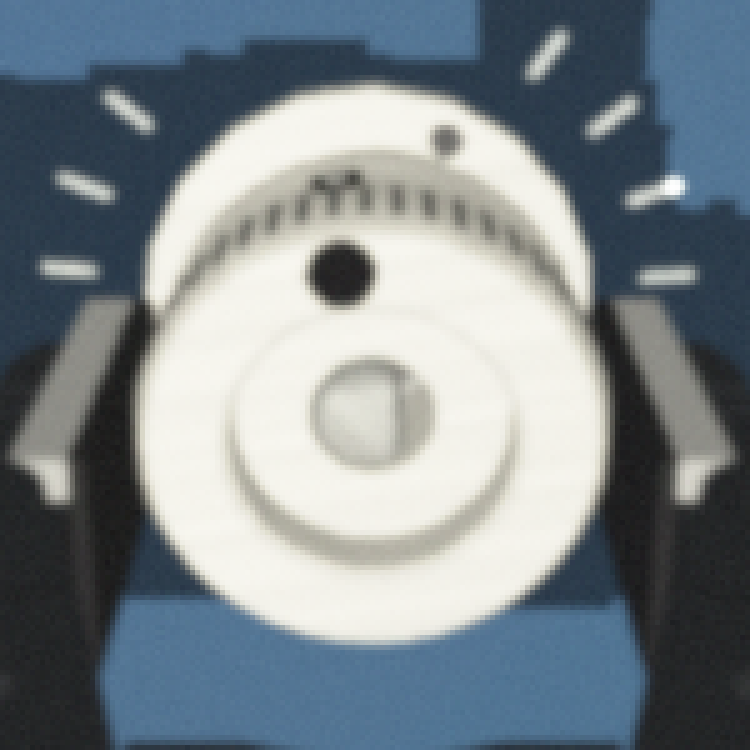

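```bash
python3 - <<'E'
from h import *
im=cv2.cvtColor(cv2.imread('pics/w31.png'),cv2.COLOR_BGR2RGB); zoom(im,'w31e',236,274,236,270,18,110,230)
E
```

```text
(no output)
```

View pics/w31e.png

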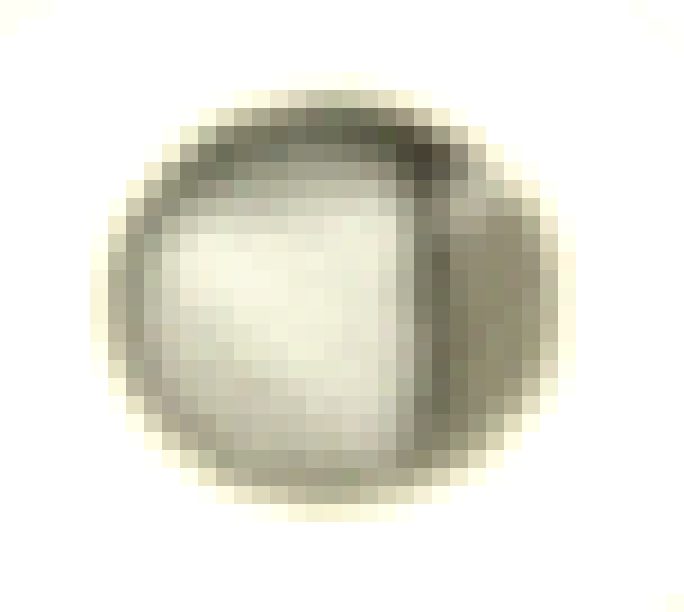

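```bash
python3 - <<'E'
from h import *
info();plan([.555,-.195,.05],1.6008)
E
```

```text
t 24.90 pos [0.6133 0.0964 0.067 ] yaw 1.6008 tilt [-0.0023  0.0014] w 49.22mm F [-0.4   0.15 -1.82] M [ 0.04  0.03 -0.  ] j [ 0.064  0.327  1.418  0.002  1.398 -1.537]
PLAN [-0.386, -0.08931, 0.02235] [-0.00073, -0.00046, -1e-05] dist mm 297.6 deg [-0.1 -0.1 -0. ]
```

>>> send_rows([
  [[40,0,0,-0.03,0,0,0],[40,0,0,-0.06,0,0,0],[40,-0.386,-0.089,-0.05,0,0,0],[40,-0.386,-0.089,-0.05,0,0,0],[40,-0.386,-0.089,-0.05,0,0,0]],
])

```text
time: 25.4
ee_pos: [0.5844, -0.0518, 0.1096]
orientation: [-0.0, 0.696, 0.718, 0.001]
ft_force: [0.8, -0.2, -1.0]
grip_width: 0.049
```

```bash
python3 - <<'E'
from h import *
info();plan([.555,-.195,.03],1.6008)
E
```

```text
t 25.40 pos [ 0.5844 -0.0518  0.1096] yaw 1.6025 tilt [0.0004 0.0011] w 48.96mm F [ 0.85 -0.17 -0.98] M [ 0.   -0.02 -0.01] j [-1.860e-01  2.210e-01  1.462e+00  1.000e-03  1.458e+00 -1.788e+00]
PLAN [-0.18965, -0.04527, 0.10589] [0.00015, -0.00033, 0.00053] dist mm 166.4 deg [ 0.  -0.1  0.1]
```

>>> send_rows([
  [[40,-0.19,-0.045,0.06,0,0,0],[40,-0.19,-0.045,0.1,0,0,0],[40,-0.19,-0.045,0.106,0,0,0],[40,-0.19,-0.045,0.106,0,0,0],[40,-0.19,-0.045,0.12,0,0,0]],
])

```text
time: 25.9
ee_pos: [0.5544, -0.196, 0.018]
orientation: [-0.001, 0.698, 0.716, 0.0]
ft_force: [-0.4, 0.9, -1.3]
grip_width: 0.0491
```

```bash
python3 - <<'E'
from h import *
info();plan([.555,-.195,.009],1.6008)
E
```

```text
t 25.90 pos [ 0.5544 -0.196   0.018 ] yaw 1.5971 tilt [-0.0013  0.0017] w 49.07mm F [-0.38  0.86 -1.33] M [ 0.01 -0.01  0.03] j [-4.370e-01  3.050e-01  1.552e+00  1.000e-03  1.286e+00 -2.034e+00]
PLAN [0.00125, 0.00088, 0.01204] [-0.00041, -0.00055, -0.00119] dist mm 9.1 deg [-0.1 -0.1 -0.2]
```

>>> send_rows([
  [[40,0,0,0.006,0,0,0],[40,0,0,0.0118,0,0,0],[40,0,0,0.0118,0,0,0],[40,0,0,0.0118,0,0,0]],
])

```text
time: 26.3
ee_pos: [0.5559, -0.193, 0.0109]
orientation: [-0.0, 0.696, 0.718, 0.001]
ft_force: [-0.5, -0.5, -1.1]
grip_width: 0.049
```

```bash
python3 - <<'E'
from h import *
info()
E
```

```text
t 26.30 pos [ 0.5559 -0.193   0.0109] yaw 1.6027 tilt [0.0006 0.001 ] w 49.00mm F [-0.46 -0.54 -1.1 ] M [ 0.08 -0.04  0.03] j [-4.310e-01  3.130e-01  1.559e+00  1.000e-03  1.270e+00 -2.034e+00]
```

>>> send_rows([
  [[40,0,0,0.0027,0,0,0],[40,0,0,0.0027,0,0,0],[62,0,0,0.0027,0,0,0],[62,0,0,0.0027,0,0,0],[62,0,0,0.0027,0,0,0]],
])

```text
time: 26.8
ee_pos: [0.5551, -0.1942, 0.0083]
orientation: [-0.001, 0.696, 0.718, 0.0]
ft_force: [-0.8, 0.4, -0.6]
grip_width: 0.0619
```

```bash
python3 - <<'E'
from h import *
info(); im,_=shot('wrist','w32'); zoom(im,'w32z',180,330,180,330,5); plan([.614,.0964,.105],-1.54)
E
```

```text
t 26.80 pos [ 0.5551 -0.1942  0.0083] yaw 1.6007 tilt [-0.0004  0.0012] w 61.90mm F [-0.76  0.39 -0.62] M [0.   0.   0.02] j [-4.330e-01  3.150e-01  1.561e+00  1.000e-03  1.266e+00 -2.034e+00]
PLAN [0.38509, 0.09003, -0.12857] [-0.00067, 0.00027, 0.9997] dist mm 311.9 deg [-1.000e-01  0.000e+00  1.799e+02]
```

View pics/w32z.png

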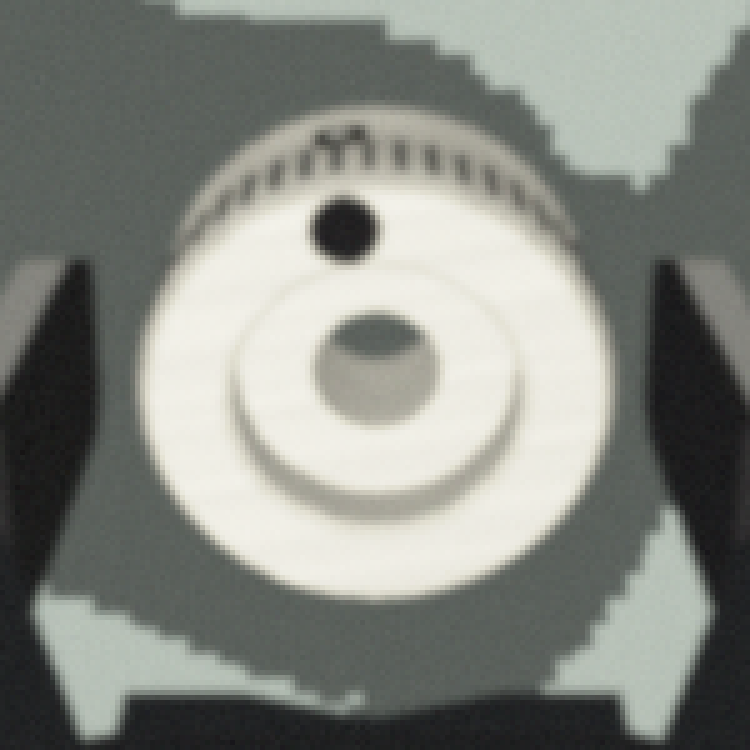

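>>> send_rows([
  [[62,0,0,-0.06,0,0,0],[62,0.02,0,-0.12,0,0,0.1],[62,0.385,0.09,-0.13,0,0,0.8],[62,0.385,0.09,-0.13,0,0,0.8],[62,0.385,0.09,-0.13,0,0,0.8]],
])

```text
time: 27.35
ee_pos: [0.5848, -0.0415, 0.103]
orientation: [-0.0, 0.872, 0.49, 0.001]
ft_force: [0.5, -0.7, 0.2]
grip_width: 0.0621
```

```bash
python3 - <<'E'
from h import *
info(); plan([.614,.0964,.112],-1.54)
E
```

```text
t 27.35 pos [ 0.5848 -0.0415  0.103 ] yaw 1.0240 tilt [0.001  0.0012] w 62.13mm F [ 0.49 -0.66  0.22] M [-0.05  0.03 -0.02] j [-1.680e-01  2.250e-01  1.472e+00  1.000e-03  1.444e+00 -1.192e+00]
PLAN [0.1773, -0.06238, -0.01179] [-0.0006, -0.00027, 0.81613] dist mm 141.2 deg [-1.000e-01 -0.000e+00  1.469e+02]
```

>>> send_rows([
  [[40,0.177,-0.062,-0.012,0,0,0.816],[40,0.177,-0.062,-0.012,0,0,0.816],[40,0.177,-0.062,-0.012,0,0,0.816],[40,0.177,-0.062,-0.012,0,0,0.816],[40,0.177,-0.062,-0.012,0,0,0.816]],
])

```text
time: 27.85
ee_pos: [0.6128, 0.0973, 0.1112]
orientation: [-0.001, 0.989, 0.149, -0.0]
ft_force: [-0.9, -0.2, -0.2]
grip_width: 0.0401
```

```bash
python3 - <<'E'
from h import *
info(); im,_=shot('wrist','w33'); zoom(im,'w33z',195,315,165,285,6,80,255); plan([.614,.0964,.112],-1.54)
E
```

```text
t 27.85 pos [0.6128 0.0973 0.1112] yaw 0.2991 tilt [-0.0006  0.0014] w 40.11mm F [-0.94 -0.25 -0.19] M [-0.01  0.04 -0.03] j [ 6.500e-02  2.930e-01  1.371e+00  1.000e-03  1.479e+00 -2.340e-01]
PLAN [0.00166, 0.00053, -0.00119] [-0.00023, 0.00052, 0.58381] dist mm 1.6 deg [-0.000e+00  1.000e-01  1.051e+02]
```

View pics/w33z.png

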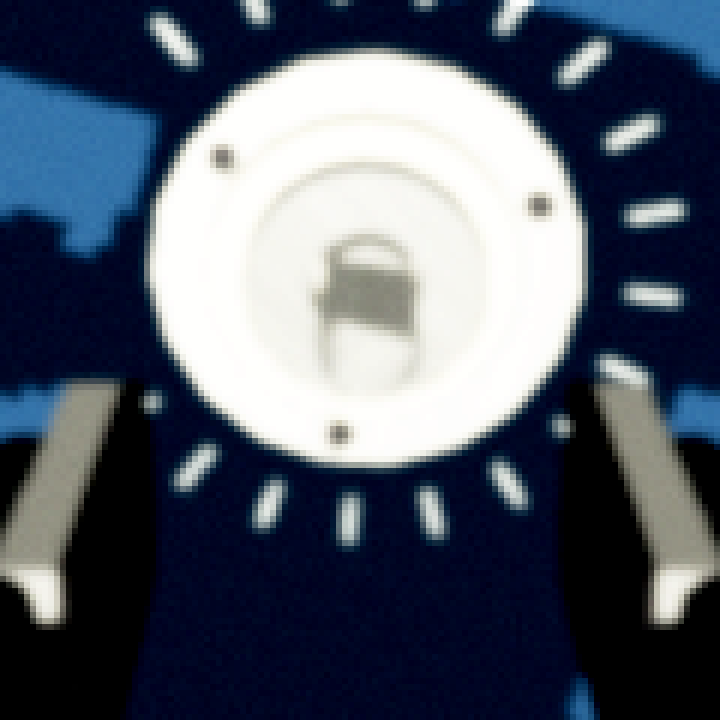

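>>> send_rows([
  [[40,0.0008,0,0,0,0,0.583],[40,0.0008,0,0,0,0,0.583],[40,0.0008,0,0,0,0,0.583],[40,0.0008,0,0,0,0,0.583],[40,0.0008,0,0,0,0,0.583]],
])

```text
time: 28.4
ee_pos: [0.6132, 0.095, 0.1111]
orientation: [-0.001, 0.975, -0.224, -0.001]
ft_force: [-0.9, 0.4, 0.3]
grip_width: 0.04
```

```bash
python3 - <<'E'
from h import *
info(); plan([.614,.0964,.100],-1.53)
E
```

```text
t 28.40 pos [0.6132 0.095  0.1111] yaw -0.4522 tilt [-0.001   0.0014] w 39.98mm F [-0.91  0.38  0.32] M [-0.02  0.03  0.01] j [0.062 0.293 1.37  0.002 1.479 0.514]
PLAN [0.00015, -0.00218, 0.0148] [0.0, 0.00058, 0.34308] dist mm 11.2 deg [ 0.   0.1 61.8]
```

>>> send_rows([
  [[36,0.0002,-0.002,0,0,0,0.343],[36,0.0002,-0.002,0,0,0,0.343],[36,0.0002,-0.002,0,0,0,0.343],[36,0.0002,-0.002,0.01,0,0,0.343],[36,0.0002,-0.002,0.02,0,0,0.343]],
])

```text
time: 28.9
ee_pos: [0.6143, 0.0963, 0.0963]
orientation: [-0.001, 0.825, -0.566, -0.0]
ft_force: [-0.4, 0.1, 0.1]
grip_width: 0.0356
```

```bash
python3 - <<'E'
from h import *
info(); plan([.614,.0964,.0665],-1.53)
E
```

```text
t 28.90 pos [0.6143 0.0963 0.0963] yaw -1.2022 tilt [0.     0.0015] w 35.63mm F [-0.42  0.09  0.1 ] M [ 0.02 -0.01 -0.05] j [6.400e-02 3.050e-01 1.385e+00 1.000e-03 1.451e+00 1.266e+00]
PLAN [-0.00024, 0.0003, 0.0398] [-0.00011, 0.00046, 0.10435] dist mm 29.9 deg [-0.   0.1 18.8]
```

>>> send_rows([
  [[36,0.001,0,0.005,0,0,0.104],[36,0.001,0,0.015,0,0,0.104],[36,0.001,0,0.028,0,0,0.104],[36,0.001,0,0.0395,0,0,0.104],[36,0.001,0,0.0395,0,0,0.104]],
])

```text
time: 29.4
ee_pos: [0.6129, 0.0958, 0.0643]
orientation: [0.001, 0.724, -0.69, -0.002]
ft_force: [0.7, -0.8, -0.3]
grip_width: 0.0361
```

```bash
python3 - <<'E'
from h import *
info(); im,_=shot('wrist','w34'); zoom(im,'w34z',195,315,165,285,6,80,255)
E
```

```text
t 29.40 pos [0.6129 0.0958 0.0643] yaw -1.5222 tilt [-0.0048  0.0012] w 36.05mm F [ 0.71 -0.79 -0.33] M [-0.02  0.01 -0.03] j [0.063 0.33  1.42  0.002 1.396 1.585]
```

View pics/w34z.png

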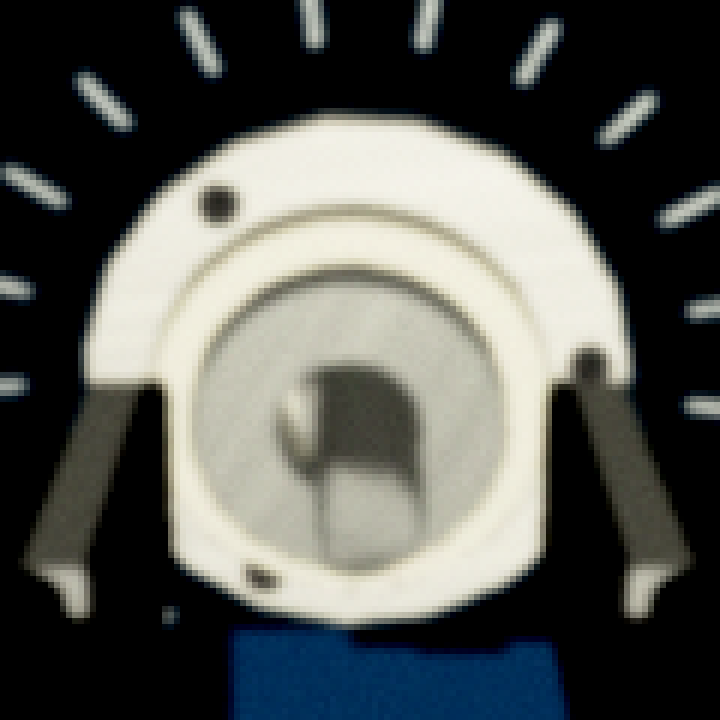

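>>> send_rows([
  [[0,0,0,-0.003,0,0,0],[0,0,0,-0.003,0,0,0],[0,0,0,-0.003,0,0,0],[0,0,0,-0.003,0,0,0],[0,0,0,-0.003,0,0,0]],
], newtons=40)

```text
time: 29.95
ee_pos: [0.615, 0.095, 0.0699]
orientation: [-0.0, 0.723, -0.691, 0.001]
ft_force: [-0.4, -5.7, 4.1]
grip_width: 0.0074
```

```bash
python3 - <<'E'
from h import *
info(); im,_=shot('wrist','w35'); zoom(im,'w35z',195,315,165,285,6,80,255)
E
```

```text
t 29.95 pos [0.615  0.095  0.0699] yaw -1.5250 tilt [ 0.0012 -0.0003] w 7.37mm F [-0.4  -5.71  4.05] M [-0.9   0.07  0.01] j [ 0.062  0.325  1.414 -0.     1.401  1.587]
```

View pics/w35z.png

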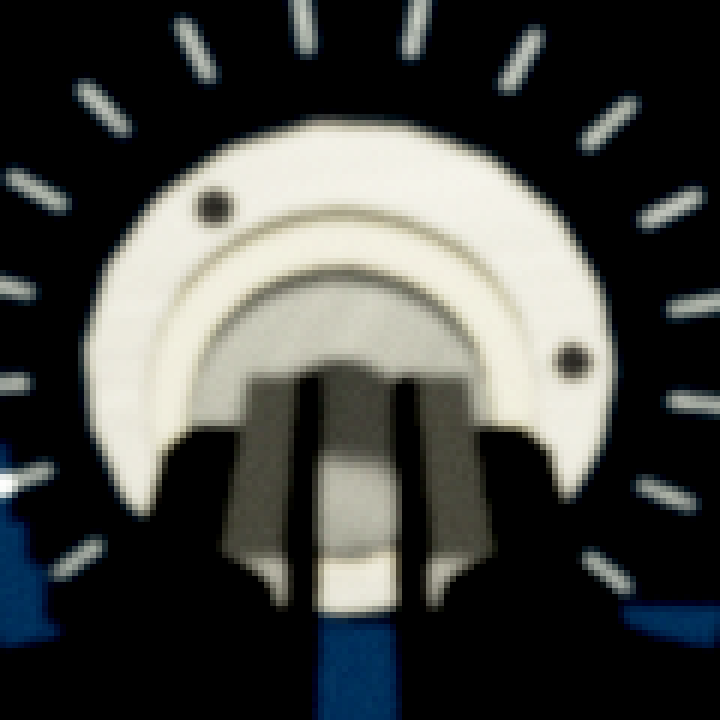

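>>> send_rows([
  [[0,-0.0001,-0.0003,0,0,0,-0.5386],[0,-0.0002,-0.0005,0,0,0,-0.5386],[0,-0.0003,-0.0008,0,0,0,-0.5386],[0,-0.0005,-0.001,0,0,0,-0.5386],[0,-0.0006,-0.0012,0,0,0,-0.5386]],
])

```text
time: 30.5
ee_pos: [0.6156, 0.0955, 0.0699]
orientation: [0.0, 0.927, -0.375, 0.0]
ft_force: [-1.1, -4.9, 5.0]
grip_width: 0.0074
```

```bash
python3 - <<'E'
from h import *
info(); plan([.6152,.0966,.0699],.167)
E
```

```text
t 30.50 pos [0.6156 0.0955 0.0699] yaw -0.7690 tilt [ 0.0005 -0.0003] w 7.38mm F [-1.08 -4.93  4.96] M [-0.84  0.19 -0.01] j [ 0.063  0.327  1.412 -0.     1.402  0.832]
PLAN [-0.00143, -0.00071, 6e-05] [3e-05, -0.00019, -0.29795] dist mm 1.2 deg [  0.   -0.  -53.6]
```

>>> send_rows([
  [[0,-0.0005,-0.0002,0,0,0,-0.298],[0,-0.0008,-0.0004,0,0,0,-0.298],[0,-0.001,-0.0005,0,0,0,-0.298],[0,-0.0012,-0.0006,0,0,0,-0.298],[0,-0.0014,-0.0007,0,0,0,-0.298]],
])

```text
time: 31.0
ee_pos: [0.6157, 0.0963, 0.0699]
orientation: [0.0, 1.0, -0.01, 0.001]
ft_force: [0.1, -6.6, 3.2]
grip_width: 0.0076
```

>>> send_rows([
  [[0,0,0,0,0,0,-0.06],[0,0,0,0,0,0,-0.06],[0,0,0,0,0,0,-0.06],[0,0,0,0,0,0,-0.06]],
])

```text
time: 31.4
ee_pos: [0.6156, 0.0965, 0.0699]
orientation: [0.0, 0.997, 0.082, 0.001]
ft_force: [-0.7, -5.7, 4.2]
grip_width: 0.0071
```

```bash
python3 - <<'E'
from h import *
info(); im,_=shot('wrist','w36'); zoom(im,'w36z',195,315,165,285,6,80,255);plan([.6152,.0966,.0699],.167)
E
```

```text
t 31.40 pos [0.6156 0.0965 0.0699] yaw 0.1633 tilt [ 0.0015 -0.0004] w 7.09mm F [-0.73 -5.67  4.18] M [-1.01  0.05 -0.01] j [ 6.500e-02  3.270e-01  1.412e+00 -1.000e-03  1.401e+00 -9.800e-02]
PLAN [-0.00056, -0.00029, 9e-05] [0.00025, -0.00047, -0.00118] dist mm 0.5 deg [ 0.  -0.1 -0.2]
```

>>> send_rows([
  [[0,0,0,0,0,0,-0.001],[0,0,0,0,0,0,-0.001],[36,0,0,0,0,0,-0.001],[36,0,0,0,0,0,-0.001],[36,0,0,0,0,0,-0.001]],
])

```text
time: 31.95
ee_pos: [0.6144, 0.0985, 0.0682]
orientation: [-0.001, 0.996, 0.084, -0.001]
ft_force: [-1.4, -0.5, 0.1]
grip_width: 0.0362
```

```bash
python3 - <<'E'
from h import *
info(); im,_=shot('wrist','w37'); zoom(im,'w37z',195,315,165,285,6,80,255);plan([.5551,-.1942,.06],1.6007)
E
```

```text
t 31.95 pos [0.6144 0.0985 0.0682] yaw 0.1674 tilt [-0.0018  0.0027] w 36.16mm F [-1.43 -0.51  0.06] M [0.02 0.02 0.06] j [ 0.066  0.328  1.414  0.003  1.401 -0.101]
PLAN [-0.14297, 0.37149, 0.0102] [-0.00099, -0.00027, -0.45622] dist mm 298.6 deg [ -0.2  -0.  -82.1]
```

View pics/w37z.png

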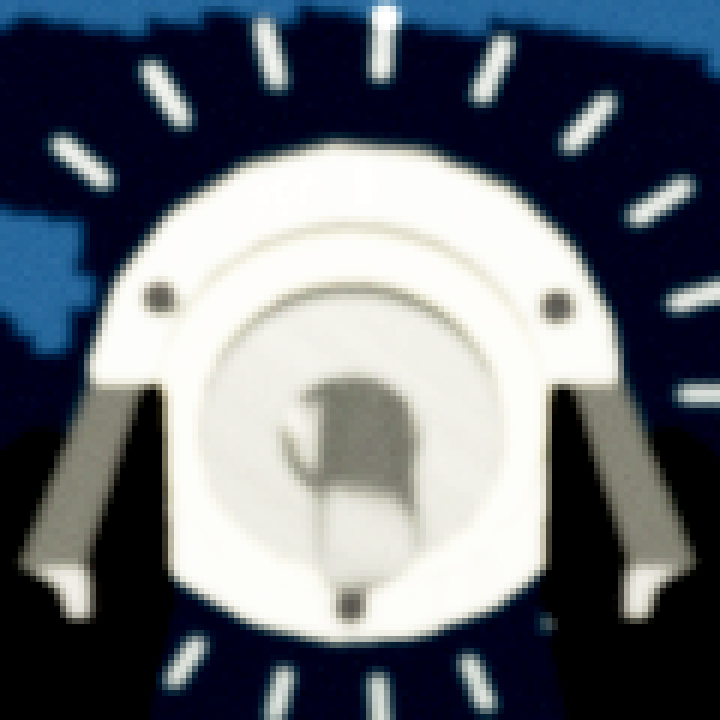

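>>> send_rows([
  [[62,0,0,-0.06,0,0,0],[62,-0.143,0.3715,-0.05,0,0,-0.456],[62,-0.143,0.3715,-0.05,0,0,-0.456],[62,-0.143,0.3715,-0.05,0,0,-0.456],[62,-0.143,0.3715,-0.05,0,0,-0.456]],
])

```text
time: 32.5
ee_pos: [0.577, -0.0883, 0.1087]
orientation: [-0.001, 0.932, 0.362, 0.0]
ft_force: [0.2, -0.2, 0.2]
grip_width: 0.0621
```

```bash
python3 - <<'E'
from h import *
info(); plan([.5551,-.1942,.05],1.6007)
E
```

```text
t 32.50 pos [ 0.577  -0.0883  0.1087] yaw 0.7399 tilt [-0.0004  0.0021] w 62.05mm F [ 0.21 -0.19  0.16] M [-0.04 -0.02 -0.01] j [-0.25   0.216  1.47   0.002  1.456 -0.99 ]
PLAN [-0.11686, 0.08465, 0.07805] [-0.00039, -0.00057, -0.274] dist mm 123.0 deg [ -0.1  -0.1 -49.3]
```

>>> send_rows([
  [[62,-0.117,0.0846,0.05,0,0,-0.274],[62,-0.117,0.0846,0.078,0,0,-0.274],[62,-0.117,0.0846,0.078,0,0,-0.274],[62,-0.117,0.0846,0.078,0,0,-0.274],[62,-0.117,0.0846,0.078,0,0,-0.274]],
])

```text
time: 33.0
ee_pos: [0.5538, -0.1936, 0.0487]
orientation: [-0.002, 0.739, 0.674, 0.0]
ft_force: [0.0, 0.9, -0.4]
grip_width: 0.0623
```

```bash
python3 - <<'E'
from h import *
info(); plan([.5551,-.1942,.0083],1.6007)
E
```

```text
t 33.00 pos [ 0.5538 -0.1936  0.0487] yaw 1.4797 tilt [-0.0028  0.0033] w 62.30mm F [ 0.03  0.87 -0.38] M [ 0.01 -0.04  0.06] j [-0.434  0.273  1.526  0.002  1.346 -1.914]
PLAN [-0.00078, 0.00199, 0.05384] [-0.00093, -0.00103, -0.03851] dist mm 40.4 deg [-0.2 -0.2 -6.9]
```

>>> send_rows([
  [[62,-0.0006,0.001,0.004,0,0,-0.0385],[62,-0.0006,0.001,0.02,0,0,-0.0385],[62,-0.0006,0.001,0.04,0,0,-0.0385],[62,-0.0006,0.001,0.053,0,0,-0.0385],[62,-0.0006,0.001,0.053,0,0,-0.0385]],
])

```text
time: 33.5
ee_pos: [0.5534, -0.1925, 0.0071]
orientation: [-0.004, 0.698, 0.716, -0.001]
ft_force: [0.4, -0.0, -1.2]
grip_width: 0.0623
```

```bash
python3 - <<'E'
from h import *
info(); im,_=shot('wrist','w38'); info(); zoom(im,'w38z',180,330,180,330,5);plan([.5551,-.1942,.0083],1.6007)
E
```

```text
t 33.50 pos [ 0.5534 -0.1925  0.0071] yaw 1.5956 tilt [-0.0062  0.0041] w 62.26mm F [ 0.36 -0.01 -1.18] M [-0.    0.07 -0.03] j [-4.320e-01  3.160e-01  1.562e+00  1.000e-03  1.270e+00 -2.028e+00]
t 33.55 pos [ 0.5542 -0.1929  0.0085] yaw 1.5958 tilt [-0.0041  0.0031] w 62.13mm F [-0.26  0.34  0.49] M [-0.03  0.03  0.03] j [-4.320e-01  3.150e-01  1.561e+00  1.000e-03  1.271e+00 -2.028e+00]
PLAN [-0.00172, 0.0011, 0.00022] [-0.00128, -0.00103, -0.00155] dist mm 1.5 deg [-0.2 -0.2 -0.3]
```

View pics/w38z.png

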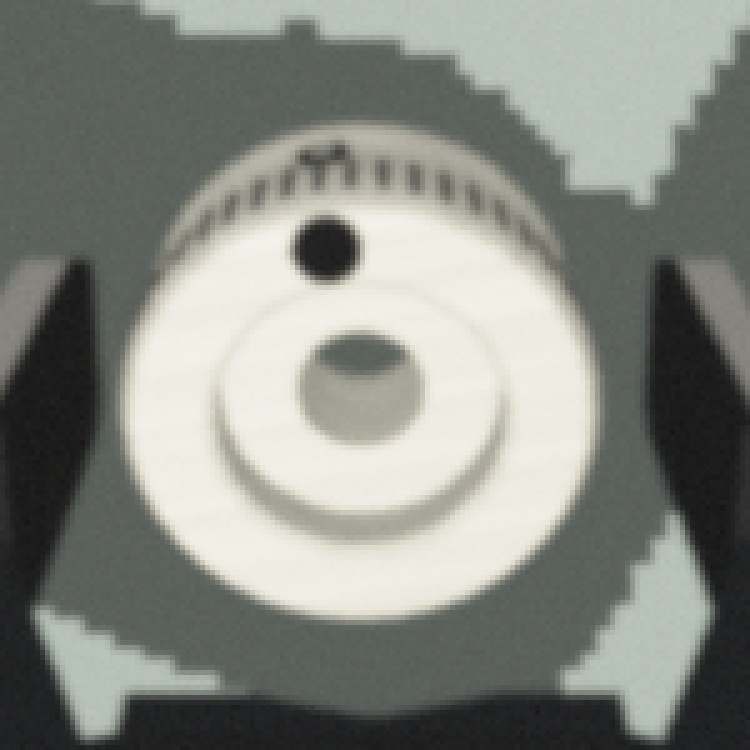

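>>> send_rows([
  [[60,-0.0015,0.0014,0,0,0,0],[60,-0.0015,0.0014,0,0,0,0],[60,-0.0015,0.0014,0,0,0,0]],
])

```text
time: 33.85
ee_pos: [0.557, -0.1951, 0.0112]
orientation: [-0.0, 0.698, 0.716, 0.001]
ft_force: [0.5, -0.2, 0.7]
grip_width: 0.0601
```

```bash
python3 - <<'E'
from h import *
info(); im,_=shot('wrist','w39'); info(); zoom(im,'w39z',180,330,180,330,5);plan([.5551,-.1942,.0083],1.6007)
E
```

```text
t 33.85 pos [ 0.557  -0.1951  0.0112] yaw 1.5962 tilt [0.0006 0.0008] w 60.14mm F [ 0.53 -0.22  0.71] M [-0.02  0.03  0.  ] j [-4.330e-01  3.160e-01  1.554e+00  1.000e-03  1.272e+00 -2.030e+00]
t 33.90 pos [ 0.5569 -0.195   0.0111] yaw 1.5962 tilt [0.0004 0.0009] w 59.95mm F [-0.    0.51  0.5 ] M [ 0.   -0.03 -0.03] j [-4.330e-01  3.160e-01  1.554e+00  1.000e-03  1.272e+00 -2.030e+00]
PLAN [0.00114, -0.0024, 0.00376] [0.00013, -0.00029, -0.00143] dist mm 3.5 deg [ 0.  -0.1 -0.3]
```

View pics/w39z.png

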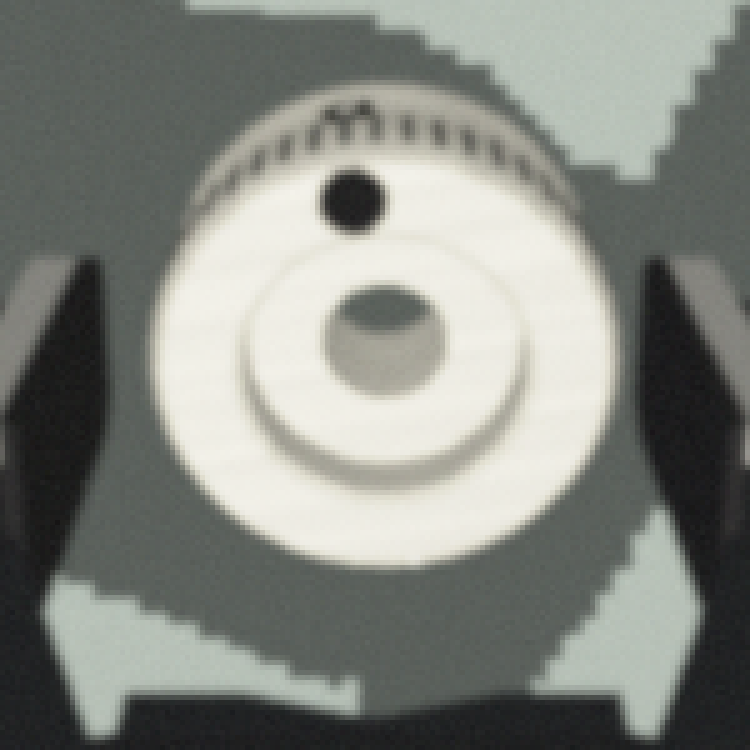

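>>> send_rows([
  [[60,0.0011,-0.0021,0.0036,0,0,0],[60,0.0011,-0.0021,0.0036,0,0,0],[60,0.0011,-0.0021,0.0036,0,0,0]],
])

```text
time: 34.2
ee_pos: [0.5547, -0.1939, 0.0075]
orientation: [-0.001, 0.698, 0.716, 0.0]
ft_force: [-0.6, 0.2, -0.5]
grip_width: 0.0598
```

```bash
python3 - <<'E'
from h import *
info(); plan([.5554,-.1942,.0083],1.6007)
E
```

```text
t 34.20 pos [ 0.5547 -0.1939  0.0075] yaw 1.5964 tilt [-0.0011  0.0016] w 59.83mm F [-0.61  0.21 -0.48] M [-0.03  0.01 -0.08] j [-4.330e-01  3.160e-01  1.562e+00  1.000e-03  1.265e+00 -2.030e+00]
PLAN [-0.00047, 0.00097, -0.00101] [-0.00034, -0.00053, -0.00138] dist mm 1.1 deg [-0.1 -0.1 -0.2]
```

>>> send_rows([
  [[44,-0.0003,0.0006,-0.0006,0,0,0],[40,-0.0003,0.0006,-0.0006,0,0,0],[40,-0.0003,0.0006,-0.0006,0,0,0],[40,-0.0003,0.0006,-0.0006,0,0,0]],
], newtons=50)

```text
time: 34.6
ee_pos: [0.5556, -0.1943, 0.0085]
orientation: [-0.0, 0.698, 0.716, 0.0]
ft_force: [0.0, -0.4, 2.1]
grip_width: 0.0491
```

```bash
python3 - <<'E'
from h import *
info(); im,_=shot('wrist','w40'); info(); zoom(im,'w40z',180,330,180,330,5);plan([.614,.0963,.11],1.604)
E
```

```text
t 34.60 pos [ 0.5556 -0.1943  0.0085] yaw 1.5963 tilt [-0.      0.0011] w 49.10mm F [ 0.03 -0.36  2.06] M [ 0.05 -0.06 -0.02] j [-4.330e-01  3.160e-01  1.560e+00  1.000e-03  1.266e+00 -2.030e+00]
t 34.65 pos [ 0.5557 -0.1943  0.0085] yaw 1.5964 tilt [0.     0.0012] w 48.91mm F [ 1.53 -0.1   1.66] M [ 0.05 -0.    0.02] j [-4.330e-01  3.160e-01  1.560e+00  1.000e-03  1.266e+00 -2.030e+00]
PLAN [0.38554, 0.08768, -0.13486] [2e-05, -0.00037, -0.00243] dist mm 313.3 deg [ 0.  -0.1 -0.4]
```

View pics/w40z.png

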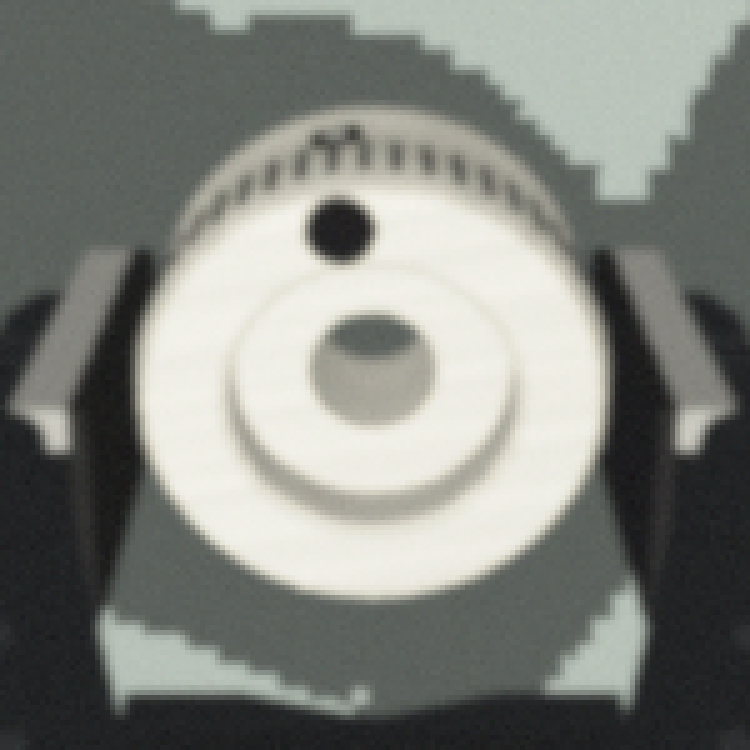

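>>> send_rows([
  [[40,0,0,-0.06,0,0,0],[40,0.02,0.004,-0.12,0,0,0],[40,0.3855,0.087,-0.135,0,0,-0.0024],[40,0.3855,0.087,-0.135,0,0,-0.0024],[40,0.3855,0.087,-0.135,0,0,-0.0024]],
])

```text
time: 35.15
ee_pos: [0.5874, -0.031, 0.1044]
orientation: [-0.001, 0.696, 0.718, 0.0]
ft_force: [0.5, 0.8, -0.8]
grip_width: 0.0494
```

```bash
python3 - <<'E'
from h import *
info(); plan([.6133,.0963,.105],1.604)
E
```

```text
t 35.15 pos [ 0.5874 -0.031   0.1044] yaw 1.6026 tilt [-0.0008  0.0015] w 49.37mm F [ 0.5   0.83 -0.79] M [-0.02 -0.09  0.03] j [-1.500e-01  2.290e-01  1.464e+00  1.000e-03  1.450e+00 -1.753e+00]
PLAN [0.16851, 0.03995, -0.00057] [-0.00023, -0.00048, -0.00045] dist mm 129.9 deg [-0.  -0.1 -0.1]
```

>>> send_rows([
  [[40,0.1685,0.04,0,0,0,0],[40,0.1685,0.04,0,0,0,0],[40,0.1685,0.04,0,0,0,0],[40,0.1685,0.04,0,0,0,0],[40,0.1685,0.04,0,0,0,0]],
])

```text
time: 35.65
ee_pos: [0.6127, 0.0955, 0.1035]
orientation: [-0.001, 0.695, 0.719, -0.001]
ft_force: [-1.2, -0.3, -1.6]
grip_width: 0.0489
```

>>> send_rows([
  [[40,0,0,0.006,0,0,0],[40,0,0,0.012,0,0,0],[40,0,0,0.018,0,0,0],[40,0,0,0.018,0,0,0]],
])

```text
time: 36.05
ee_pos: [0.6124, 0.094, 0.0896]
orientation: [-0.002, 0.696, 0.718, -0.001]
ft_force: [0.3, 0.0, -1.4]
grip_width: 0.0488
```

```bash
python3 - <<'E'
from h import *
info(); plan([.6133,.0963,.090],1.604)
E
```

```text
t 36.05 pos [0.6124 0.094  0.0896] yaw 1.6025 tilt [-0.0033  0.0013] w 48.84mm F [ 0.29  0.04 -1.44] M [-0.05 -0.01 -0.  ] j [ 6.000e-02  3.080e-01  1.396e+00  1.000e-03  1.441e+00 -1.543e+00]
PLAN [0.00299, 0.00124, -0.0005] [-0.00103, -0.00044, -0.00048] dist mm 2.5 deg [-0.2 -0.1 -0.1]
```

>>> send_rows([
  [[40,0.003,0.0005,0,0,0,0],[40,0.003,0.0005,0,0,0,0],[40,0.003,0.0005,0,0,0,0],[40,0.003,0.0005,0,0,0,0]],
])

```text
time: 36.45
ee_pos: [0.6137, 0.0974, 0.0913]
orientation: [-0.001, 0.695, 0.719, 0.0]
ft_force: [-0.3, -0.5, -1.1]
grip_width: 0.0491
```

```bash
python3 - <<'E'
from h import *
info(); im,_=shot('wrist','w41'); info(); zoom(im,'w41z',180,330,170,320,5); plan([.6133,.0963,.090],1.604)
E
```

```text
t 36.45 pos [0.6137 0.0974 0.0913] yaw 1.6040 tilt [-0.0003  0.0015] w 49.06mm F [-0.27 -0.5  -1.08] M [0.06 0.01 0.02] j [ 6.500e-02  3.080e-01  1.392e+00  1.000e-03  1.442e+00 -1.539e+00]
t 36.50 pos [0.6137 0.0974 0.0913] yaw 1.6040 tilt [-0.0004  0.0015] w 49.40mm F [ 0.58  0.14 -0.84] M [ 0.05 -0.03 -0.  ] j [ 0.065  0.308  1.392  0.002  1.442 -1.539]
PLAN [-0.0014, -0.00052, 0.0017] [-0.00012, -0.00049, 0.0] dist mm 1.7 deg [-0.  -0.1  0. ]
```

View pics/w41z.png

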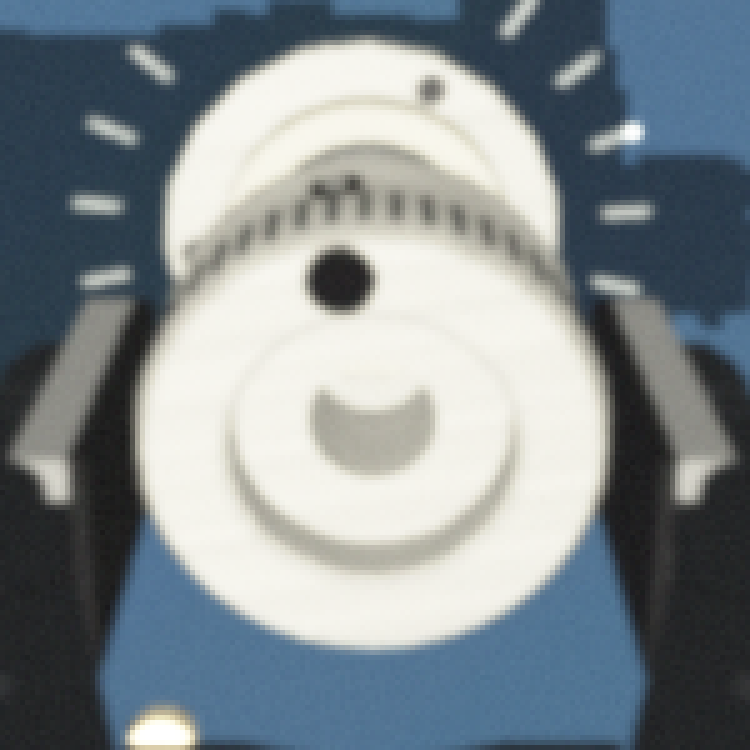

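>>> send_rows([
  [[40,-0.0013,-0.0003,0,0,0,0],[40,-0.0013,-0.0003,0.004,0,0,0],[40,-0.0013,-0.0003,0.008,0,0,0],[40,-0.0013,-0.0003,0.012,0,0,0],[40,-0.0013,-0.0003,0.014,0,0,0]],
])

```text
time: 37.0
ee_pos: [0.613, 0.0963, 0.0798]
orientation: [-0.001, 0.695, 0.719, -0.0]
ft_force: [0.2, -0.6, -1.0]
grip_width: 0.0493
```

```bash
python3 - <<'E'
from h import *
info(); im,_=shot('wrist','w42'); info(); zoom(im,'w42e',236,274,236,270,18,110,230)
E
```

```text
t 37.00 pos [0.613  0.0963 0.0798] yaw 1.6040 tilt [-0.002   0.0014] w 49.28mm F [ 0.23 -0.63 -0.98] M [-0.01 -0.06  0.01] j [ 0.064  0.316  1.406  0.002  1.422 -1.54 ]
t 37.05 pos [0.6129 0.0963 0.0796] yaw 1.6040 tilt [-0.0022  0.0013] w 49.17mm F [-0.33 -0.32 -1.59] M [-0.02 -0.01 -0.  ] j [ 6.400e-02  3.160e-01  1.406e+00  1.000e-03  1.421e+00 -1.540e+00]
```

View pics/w42e.png

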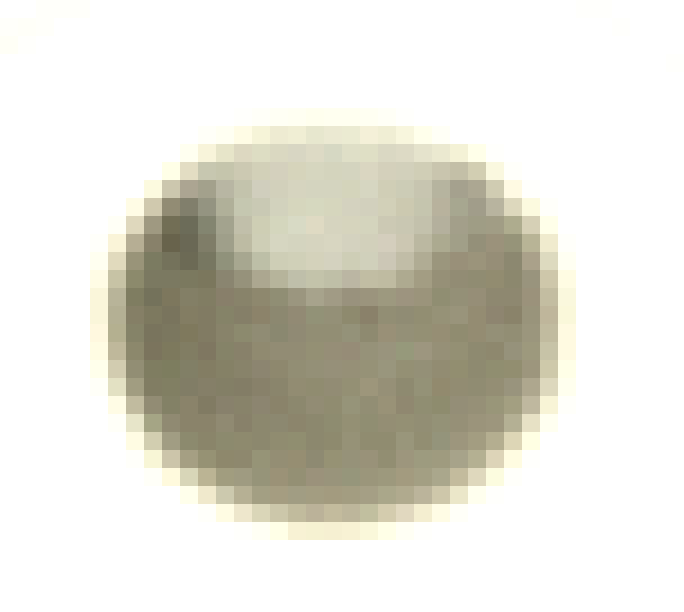

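>>> send_rows([
  [[40,0,0,0.005,0,0,0],[40,0,0,0.01,0,0,0],[40,0,0,0.015,0,0,0],[40,0,0,0.017,0,0,0]],
])

```text
time: 37.45
ee_pos: [0.6129, 0.0963, 0.067]
orientation: [-0.001, 0.695, 0.719, -0.0]
ft_force: [0.7, 0.1, -1.0]
grip_width: 0.0495
```

```bash
python3 - <<'E'
from h import *
info(); im,_=shot('wrist','w43'); info(); zoom(im,'w43e',236,274,236,270,18,110,230)
E
```

```text
t 37.45 pos [0.6129 0.0963 0.067 ] yaw 1.6039 tilt [-0.0021  0.0014] w 49.52mm F [ 0.75  0.06 -1.01] M [0.01 0.   0.01] j [ 0.064  0.326  1.42   0.002  1.398 -1.54 ]
t 37.50 pos [0.6129 0.0963 0.0669] yaw 1.6040 tilt [-0.0021  0.0014] w 49.18mm F [-0.29  0.38 -0.65] M [-0.07  0.01  0.04] j [ 0.064  0.326  1.42   0.002  1.398 -1.541]
```

View pics/w43e.png

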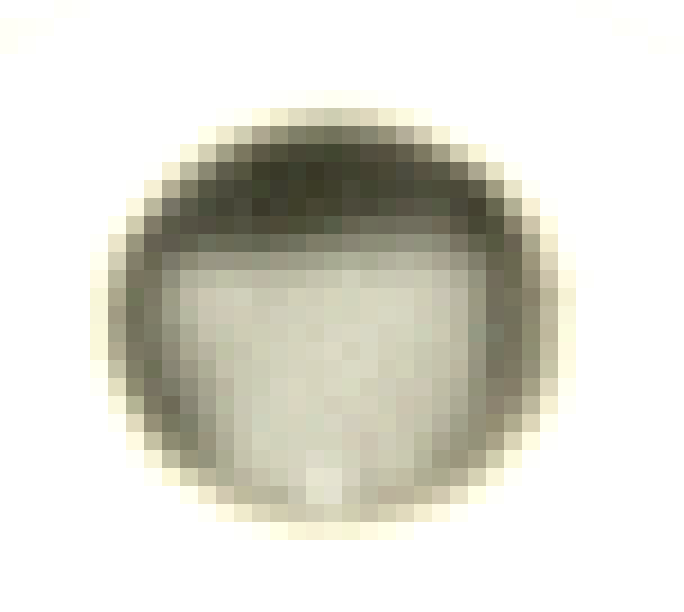

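>>> send_rows([
  [[40,0,0.0004,0.002,0,0,0],[40,0,0.0004,0.0035,0,0,0],[40,0,0.0004,0.0035,0,0,0],[40,0,0.0004,0.0035,0,0,0]],
])

```text
time: 37.9
ee_pos: [0.6137, 0.0964, 0.0653]
orientation: [-0.001, 0.695, 0.719, 0.0]
ft_force: [0.6, -0.0, -1.8]
grip_width: 0.0491
```

```bash
python3 - <<'E'
from h import *
info()
E
```

```text
t 37.90 pos [0.6137 0.0964 0.0653] yaw 1.6039 tilt [-0.0007  0.0015] w 49.07mm F [ 0.63 -0.02 -1.76] M [-0.03 -0.01 -0.01] j [ 0.064  0.328  1.421  0.002  1.393 -1.54 ]
```

>>> send_rows([
  [[40,0,0,0.001,0,0,0],[40,0,0,0.002,0,0,0],[40,0,0,0.0025,0,0,0],[40,0,0,0.0025,0,0,0]],
])

```text
time: 38.3
ee_pos: [0.6139, 0.0964, 0.0645]
orientation: [-0.0, 0.695, 0.719, 0.001]
ft_force: [-2.8, -0.0, 5.1]
grip_width: 0.0491
```

```bash
python3 - <<'E'
from h import *
info()
E
```

```text
t 38.30 pos [0.6139 0.0964 0.0645] yaw 1.6039 tilt [0.0003 0.0015] w 49.12mm F [-2.77 -0.04  5.09] M [-0.04  0.46  0.02] j [ 6.400e-02  3.290e-01  1.422e+00  1.000e-03  1.391e+00 -1.540e+00]
```

>>> send_rows([
  [[40,0,-0.0003,0.0008,0,0,0],[40,0,-0.0004,0.0014,0,0,0],[40,0,-0.0004,0.0014,0,0,0],[40,0,-0.0004,0.0014,0,0,0]],
])

```text
time: 38.7
ee_pos: [0.6139, 0.0964, 0.0644]
orientation: [-0.0, 0.695, 0.719, 0.001]
ft_force: [-2.7, -0.5, 7.9]
grip_width: 0.0492
```

>>> send_rows([
  [[40,0,0,0,0,0,0],[40,0,0,0,0,0,0],[40,0,0,0,0,0,0],[40,0,0,0,0,0,0],[40,0,0,0,0,0,0]],
])

```text
time: 39.2
ee_pos: [0.6139, 0.0964, 0.0644]
orientation: [-0.0, 0.695, 0.719, 0.001]
ft_force: [-3.8, -0.6, 8.4]
grip_width: 0.049
```

```bash
python3 - <<'E'
from h import *
info(); im,_=shot('wrist','w44'); info(); zoom(im,'w44z',180,330,160,310,5); shot('side','s44'); info()
im=cv2.cvtColor(cv2.imread('pics/s44.png'),cv2.COLOR_BGR2RGB); zoom(im,'s44z',200,340,120,240,5)
E
```

```text
t 39.20 pos [0.6139 0.0964 0.0644] yaw 1.6040 tilt [0.0014 0.0015] w 49.02mm F [-3.77 -0.61  8.38] M [-0.03  0.52 -0.04] j [ 6.400e-02  3.280e-01  1.423e+00  1.000e-03  1.390e+00 -1.540e+00]
t 39.25 pos [0.6139 0.0964 0.0644] yaw 1.6039 tilt [0.0014 0.0015] w 49.11mm F [-2.79 -0.82  8.89] M [-0.01  0.57 -0.02] j [ 6.400e-02  3.280e-01  1.423e+00  1.000e-03  1.389e+00 -1.540e+00]
t 39.30 pos [0.6139 0.0964 0.0644] yaw 1.6040 tilt [0.0013 0.0015] w 48.80mm F [-3.26  0.37  8.72] M [-0.01  0.58 -0.02] j [ 6.400e-02  3.280e-01  1.423e+00  1.000e-03  1.390e+00 -1.540e+00]
```

View pics/w44z.png

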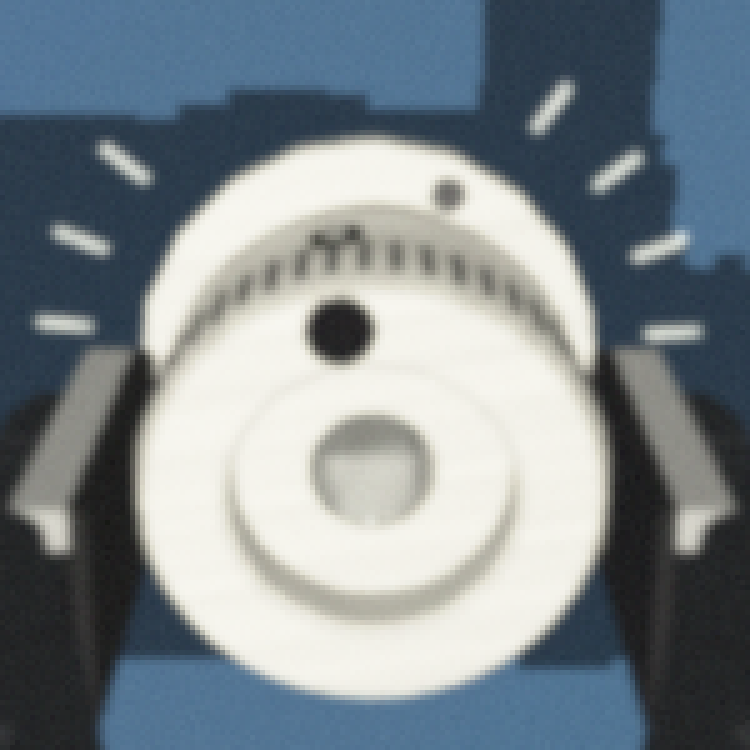

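View pics/s44z.png

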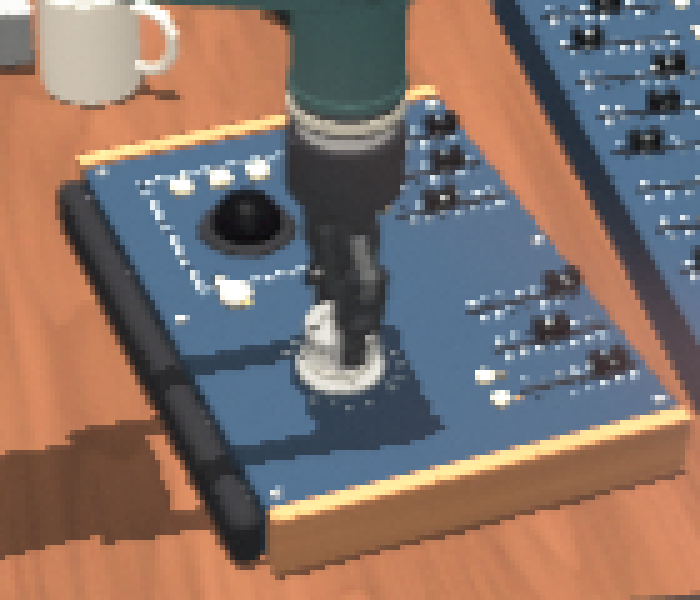

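```bash
python3 - <<'E'
from h import *
info(); print(ticket.hand_in()); info()
E
```

```text
t 39.30 pos [0.6139 0.0964 0.0644] yaw 1.6040 tilt [0.0013 0.0015] w 48.80mm F [-3.26  0.37  8.72] M [-0.01  0.58 -0.02] j [ 6.400e-02  3.280e-01  1.423e+00  1.000e-03  1.390e+00 -1.540e+00]
the job is handed in; nothing more can be done
None
the job is handed in; nothing more can be done
```

I fitted both washers, turned the spindle's flat to the front and slid the dial down onto the washers. I handed the job in at 39.3 s, still gripping the dial (50 N setting) and pressing it down.

**Disagreement on the way:** My first reading of the flat was wrong, so the first turn gripped the spindle across its round sides. Looking through the dial's bore, I saw the flat was still about 1.7 rad short of the front. I lifted the dial off, set it down on the mat and gripped the flat properly. The finger opening then read 7.4 mm, against 9.3 mm across the round part. I turned the spindle counterclockwise to the front, then refitted the dial.

**Last checks:**
- **Washers:** The wrist picture taken after the second turn, just before I refitted the dial, showed both lying round the spindle, plastic below steel.
- **Flat:** At the end of the turn, with the flat held between the fingers, it stood at 3.305 rad. The front of the panel measures about 3.309 rad.
- **Set screw:** My own measurement puts it at about 3.31 rad. The network's marks gave about 3.24 rad. Both are within the tolerance.
- **Dial height:** Its underside works out at about 59 mm above the desk, which is 10 mm above the plate.
- **Push:** The vertical force was 8.7 N and steady, with about 3 N of side force where the bore touches the spindle.
- **Bystanders:** I did not measure their positions at the end. No contact with any of them showed in the pictures or the force readings.

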